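Fit the heat sinks to the tested board

ROBOT

A 6-joint arm with a two-finger parallel gripper is mounted at the origin on the work surface. World frame = base frame: x ahead of the robot, y to its left, z up, the work surface at z = 0. Lengths are in m, angles in rad, forces in N, time in s.
With the tool pointing down it reaches from about 0.3 to 0.875 m from the base axis. Payload 4.2 kg.
Tool frame: the origin (TCP) lies at the very end of the fingers, on their centre line; the grasp point (between the pads) lies 19 mm behind it (robot.pinch_z is the distance from the TCP to the grasp point, in m); z points along the fingers, x is the direction in which the jaws open and shut, and the axes are right-handed (so a half turn about z gives the same grasp; the last joint's range is limited). The gripper opens to 85 mm and grips with 20 to 120 N. Pads are 22 mm wide; open, the fingers measure 114 mm over their backs; the gripper's body (76 mm by 85 mm) begins 54 mm behind the grasp point. The pads swing forward as they close: fully open they stand 13 mm farther back than shut.
Start: joints at [1.159, 0.32, 1.565, -0, 1.257, -0.02], TCP at [0.22, 0.531, 0.231] pointing down, gripper open.
Joint ranges: [-3.11, 3.11], [-0.84, 2.01], [0.21, 2.61], [-1.34, 4.49], [0.05, 2.63], [-2.56, 2.56]. Speed limits (rad/s): [2.57, 2.57, 3.14, 3.14, 3.14, 3.14].

INTERFACE

Orientations are given as [roll, pitch, yaw] about the fixed x, y, z axes, in that order (R = Rz(yaw) Ry(pitch) Rx(roll)).
In Python, from cell import robot gives the robot as it stands.
- The arm moves only by the shell command python3 -m inch 'ROWS'. ROWS is JSON, a list of rows, each a list of 3 entries, a list of its own where there are three numbers: the closure, from 0 (fully open) to 1 (shut), then the shift along the tool's x, y, z in units of 50 mm (1.0 is 50 mm), then the turn, a rotation vector about the tool's x, y, z in units of 8 degrees (1.0 is 8 degrees). A call has exactly 10 rows; each row is the pose to reach, as a shift and turn from the pose commanded when the call began, along the tool's axes at that moment; what a row does not reach only later rows make up. A row lasts 1/10 s, in which the tool goes at most 50 mm and 8.59 degrees, less where a joint would pass 70% of its speed; a pose out of reach is approached as far as the arm can. A call with a gripper value outside its range is refused whole. The fingers move at their own pace and stop on an object; the grip force is fixed at half the most. Time passes only in rows, so rows that repeat a pose let the fingers close, or fill a call up. It gives the time, the measured TCP pose, the force and the opening at its end, in the units of the state.
- robot.state(): the state, without advancing time (a new reading comes with each control period).
- robot.get_image(name): name is "scene" or "top"; returns the picture (400x640x3 uint8, red, green, blue); there is no depth.
- robot.camera_model(name): a dict with "fx", "fy", "cx", "cy" (pixels), "dist" ([k1, k2, p1, p2, k3] as OpenCV has them; the pictures are not rectified), "position" and "rotation" of the camera in the world. Camera axes: x right, y up, looking along -z (the intrinsics and any distortion apply to the point x, -y, -z); pixel columns grow to the right and rows downward; lengths in m; the calibration is good to about 2 mm. A picture is of the moment at which its call begins. camera_model takes no time and is no camera call.
- robot.job_done(): hands the job in, once; it reports no verdict.
The state is a dict: "clock": time; "joint_pos": joint angles; "qd": joint speeds; "joint_torque": joint torques, N m; "position": TCP position; "eef_rot": TCP orientation; "contact_force": force on the tool from outside, world axes, zero at the start; "wrist_torque": the same for the moment, N m; "opening": finger opening in m.
Only numpy, scipy, OpenCV 4.12 (cv2) and the standard library are available. Lean on these libraries where they do the work, as an engineer would, in place of code of your own. Each camera call takes 0.05 s, during which the arm holds its last target.

TASK

The board has passed its test and now gets its heat sinks. Put the three square heat sinks on the three square chips, the largest on the largest, the middle one on the middle one and the smallest on the smallest, and the long narrow one lengthwise on the double row of transistors: each fins up, lying flat, centred and square on its part, and set down without dropping it. Leave the round heat sink and the black fan where they are.

Things in the scene. Friction and masses are not known exactly. Their poses are not given: they have to be found in the camera images.
- large_sink: The largest square heat sink, bare aluminium, thin straight fins, 62 x 62 mm, 26 mm high, about 130 g. Lies fins up on the bench mat (top 2 mm above the work surface), at any turn. Origin: centre of its underside; z up, x along the fins, x and y square to its sides; can be gripped on either pair of sides.
- medium_sink: The middle-sized square heat sink, bare aluminium, 7 by 7 square pins, 48 x 48 mm, 26 mm high, about 70 g. Lies fins up on the bench mat (top 2 mm above the work surface), at any turn. Origin: centre of its underside; z up, x and y square to its sides; can be gripped on either pair of sides.
- small_sink: The smallest square heat sink, bare aluminium, thin straight fins, 36 x 36 mm, 26 mm high, about 35 g. Lies fins up on the bench mat (top 2 mm above the work surface), at any turn. Origin: centre of its underside; z up, x along the fins, x and y square to its sides; can be gripped on either pair of sides.
- long_sink: The long narrow heat sink, bare aluminium, straight fins along its length, 74 x 30 mm, 26 mm high, about 65 g. Lies fins up on the bench mat (top 2 mm above the work surface), at any turn. Origin: centre of its underside; z up, x along its 74 mm length, y across its width; grip it across the 30 mm width.
- large_chip: The largest square chip: dark green 46 x 46 mm base with a flat grey metal lid, 38 x 38 mm. Fixed on the green board held in an aluminium frame. Origin: centre of its underside, on the board's top, 38 mm above the work surface; it is 4 mm high; z up, x and y square to its sides. The board's place and turn vary, and its four parts swap places.
- medium_chip: The middle-sized square chip, plain black, 33 x 33 mm. Fixed on the green board held in an aluminium frame. Origin: centre of its underside, on the board's top, 38 mm above the work surface; it is 4 mm high; z up, x and y square to its sides. Soldered parts around it are at most 5 mm high.
- small_chip: The smallest square chip, plain black, 23 x 23 mm. Fixed on the green board held in an aluminium frame. Origin: centre of its underside, on the board's top, 38 mm above the work surface; it is 4 mm high; z up, x and y square to its sides. Sockets up to 15 mm high line the board's far edge, 60 mm beyond the far two parts' centres.
- transistor_row: Two close rows of five small black power transistors, together 60 x 20 mm. Fixed on the green board held in an aluminium frame. Origin: centre of its underside, on the board's top, 38 mm above the work surface; it is 4 mm high; z up, x along its length. The centres of the board's four parts form a rectangle, 112 mm along x by 104 mm; the frame's side rails stand 4 mm above the board, 66 mm outside the centres.
- round_sink: A spare round heat sink of bare aluminium with radial fins, 56 mm across, 26 mm high, about 70 g, lying among the others. Not wanted: leave it. Origin: centre of its underside, z up.
- fan: A square black cooling fan, 60 x 60 mm, 25 mm high, about 80 g, lying flat among the heat sinks. Not wanted: leave it. Origin: centre of its underside, z up, x and y square to its sides.
Not all that is in view belongs to the job. Leave any pink or yellow look-alike of the long_sink alone.

How it is judged:
By the outcome, as a careful person would: the job done as asked, in the order asked, and still so for the second after the job is handed in, with the robot touching nothing.
It also fails if it takes over 112 s, if anything falls off the work surface, if the arm or the gripper's body presses on something with over 40 N, if the wrist force passes 120 N, or if a joint passes its speed limit or range.

## Working session

There is one attempt and no reset: what is moved stays moved. The work goes in short steps, Python scripts to look and compute and a shell command to move; the robot and the scene stay as the last step left them, time stands still between calls to the robot, and variables do not carry over. Pictures are saved under pics/ and viewed, and the job is handed in when it is done.

```bash
ls; mkdir -p pics; python3 - <<'E'
from cell import robot
import cv2
for n in("scene","top"):
    cv2.imwrite(f"pics/{n}0.png",robot.get_image(n)[:,:,::-1])
    m=robot.camera_model(n);print(n,m)
print(robot.state(),robot.pinch_z)
E
```

```text
pics
scene {'fx': 483.045103630268, 'fy': 483.045103630268, 'cx': 315.4060576409601, 'cy': 205.56996184827543, 'dist': array([-0.1143632,  0.       ,  0.       ,  0.       ,  0.       ]), 'position': array([1.42590848, 0.551857  , 0.74625309]), 'rotation': array([ 1.03828961, -0.00242102,  2.15455811])}
top {'fx': 508.00147817829964, 'fy': 508.00147817829964, 'cx': 322.50732781583713, 'cy': 201.99363097409832, 'dist': array([-0.04273269,  0.        ,  0.        ,  0.        ,  0.        ]), 'position': array([ 0.29470873, -0.08161463,  1.24137275]), 'rotation': array([ 0.14652647,  0.02305527, -1.59332381])}
{'clock': 0.1, 'joint_pos': array([ 1.15902793e+00,  3.20226780e-01,  1.56555536e+00, -2.38584581e-05,
        1.25740724e+00, -2.00071967e-02]), 'qd': array([ 0.00045652, -0.00100113, -0.00194974,  0.00062826, -0.00258559,
        0.00074718]), 'joint_torque': array([ 1.39820633e-03, -4.16412950e+01, -2.34701103e+01,  7.55601422e-05,
        4.82888339e-03, -4.72431587e-07]), 'position': array([0.2193829 , 0.53104005, 0.23056767]), 'eef_rot': array([-3.14158339e+00,  1.59686071e-03,  1.17904251e+00]), 'contact_force': array([ 0.09864954,  0.49959176, -0.48980736]), 'wrist_torque': array([ 0.03097464, -0.01764653, -0.02313017]), 'opening': 0.08534808087423051} 0.0187
```

View pics/scene0.png

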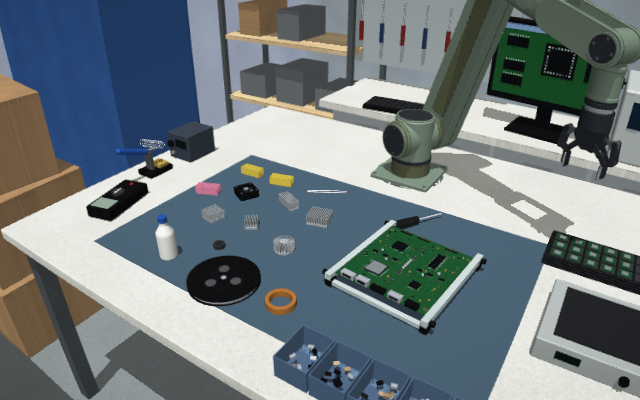

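View pics/top0.png

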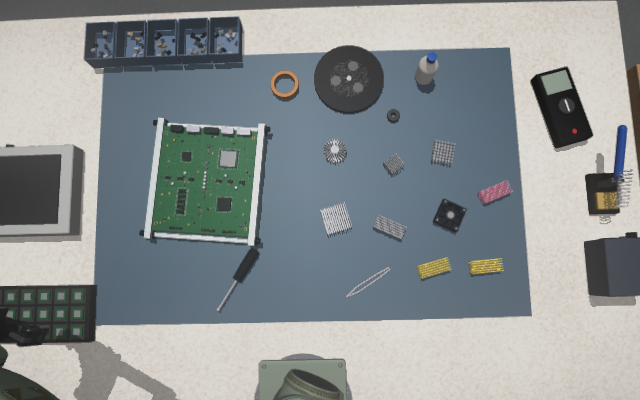

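```bash
cat > h.py <<'E'
import numpy as np,cv2
from scipy.spatial.transform import Rotation as R
from cell import robot
def rays(n,px):
    m=robot.camera_model(n);K=np.array([[m['fx'],0,m['cx']],[0,m['fy'],m['cy']],[0,0,1.]])
    u=cv2.undistortPoints(np.array(px,float).reshape(-1,1,2),K,np.array(m['dist'])).reshape(-1,2)
    d=np.c_[u[:,0],-u[:,1],-np.ones(len(u))]
    return np.array(m['position']),R.from_euler('xyz',m['rotation']).apply(d)
def cast(n,px,z):
    o,d=rays(n,px);return o+d*((z-o[2])/d[:,2])[:,None]
def proj(n,P):
    m=robot.camera_model(n);K=np.array([[m['fx'],0,m['cx']],[0,m['fy'],m['cy']],[0,0,1.]])
    q=R.from_euler('xyz',m['rotation']).inv().apply(np.atleast_2d(P)-m['position'])
    return cv2.projectPoints(q*[1,-1,-1],np.zeros(3),np.zeros(3),K,np.array(m['dist']))[0].reshape(-1,2)
E
python3 - <<'E'
import cv2
im=cv2.imread('pics/top0.png')
cv2.imwrite('pics/c1.png',cv2.resize(im[110:250,140:275],None,fx=4.2,fy=4.2,interpolation=cv2.INTER_CUBIC))
cv2.imwrite('pics/c2.png',cv2.resize(im[130:250,315:475],None,fx=4.8,fy=4.8,interpolation=cv2.INTER_CUBIC))
im=cv2.imread('pics/scene0.png')
cv2.imwrite('pics/c3.png',cv2.resize(im[155:260,190:340],None,fx=5,fy=5,interpolation=cv2.INTER_CUBIC))
cv2.imwrite('pics/c4.png',cv2.resize(im[215:335,320:490],None,fx=4.6,fy=4.6,interpolation=cv2.INTER_CUBIC))
E
```

```text
(no output)
```

View pics/c1.png

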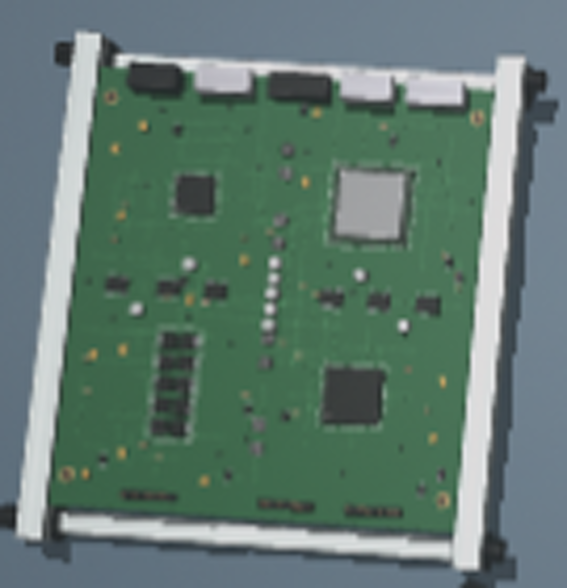

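View pics/c2.png

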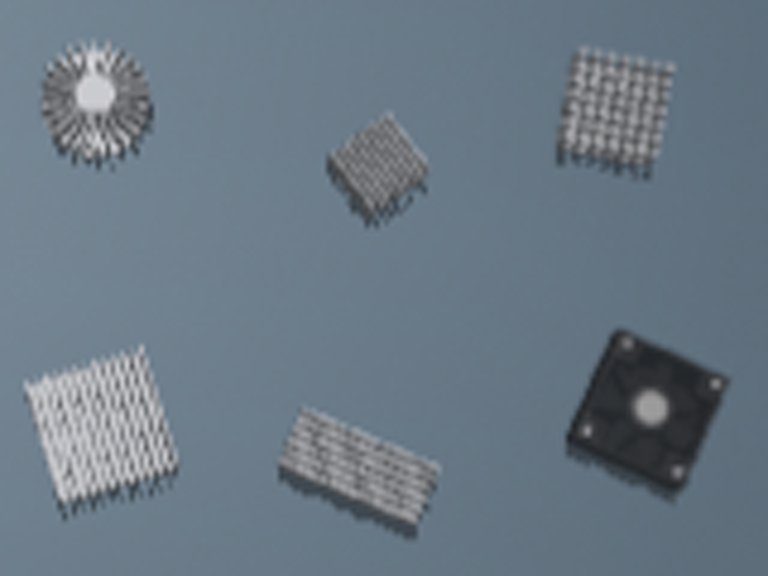

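View pics/c3.png

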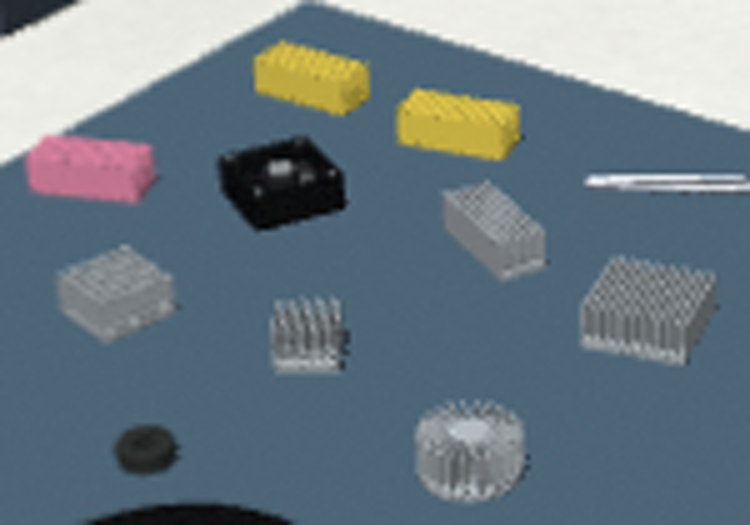

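View pics/c4.png

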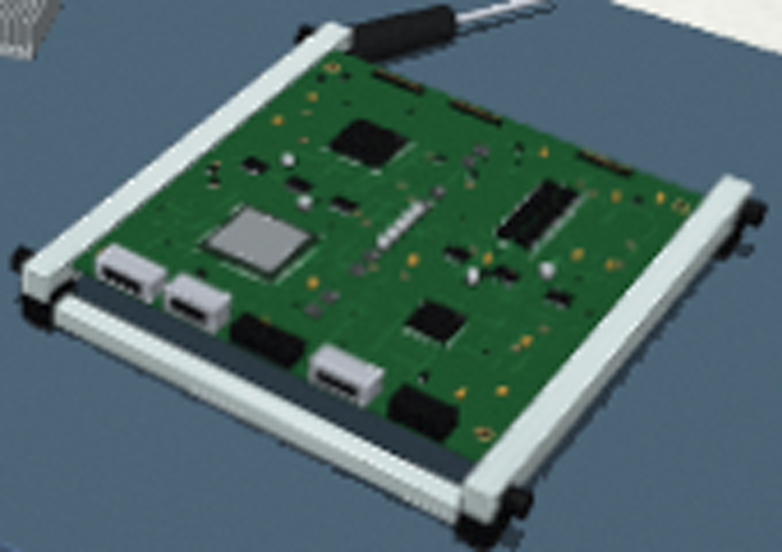

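```bash
python3 - <<'E'
from h import *
for n in('top','scene'):
    im=cv2.imread(f'pics/{n}0.png').astype(int)
    # mat: blue notably > red
    m=((im[:,:,0]-im[:,:,2])<18).astype(np.uint8)
    v=(im.max(2)>70)
    m=(m&v).astype(np.uint8)*255
    roi=np.zeros_like(m)
    if n=='top': roi[130:245,318:470]=1
    else: roi[185:260,195:340]=1
    m*=roi
    m=cv2.morphologyEx(m,cv2.MORPH_CLOSE,np.ones((3,3)))
    cs,_=cv2.findContours(m,0,2)
    for c in cs:
        if cv2.contourArea(c)<80: continue
        r=cv2.minAreaRect(c)
        b=cv2.boxPoints(r)
        w=cast(n,b,.028)
        e=w-np.roll(w,1,0)
        print(n,np.round(r[0],1),np.round(r[1],1),'ctr',np.round(w.mean(0)*1000,1),'sides',np.round(np.linalg.norm(e,axis=1)*1000,1),'yaw',np.round(np.degrees(np.arctan2(e[:2,1],e[:2,0])),1))
    cv2.imwrite(f'pics/m_{n}.png',cv2.resize(m[130:250,315:475] if n=='top' else m[155:260,190:340],None,fx=4.8,fy=4.8,interpolation=0))
print(R.from_euler('xyz',robot.camera_model('top')['rotation']).as_matrix())
E
```

```text
top [389.1 227.3] [31.6 14.7] ctr [ 409.1 -215.5   28. ] sides [75.1 35.6 75.4 35.4] yaw [ 65.2 -25.1]
top [335.6 218.6] [27.  26.1] ctr [433.4 -88.3  28. ] sides [65.2 63.1 65.3 62.6] yaw [ 15.3 -74.6]
top [393.1 164.4] [15.9 17.4] ctr [ 562.5 -231.8   28. ] sides [38.8 43.1 38.9 42.9] yaw [ 35.2 -53.3]
top [442.4 152.2] [21.2 22. ] ctr [ 589.8 -353.4   28. ] sides [51.4 55.6 51.7 55.5] yaw [ 78.8 -12.4]
top [334.3 151.2] [23.6 22.3] ctr [599.6 -89.3  28. ] sides [59.3 54.9 59.3 54.5] yaw [  5.6 -84.3]
scene [283.5 245. ] [18. 21.] ctr [619.5 -77.3  28. ] sides [80.6 55.6 80.4 52.7] yaw [-142.3  123.7]
scene [251.5 222. ] [12. 13.] ctr [ 580.6 -216.9   28. ] sides [62.5 36.9 62.3 35.5] yaw [-139.4  123.7]
scene [319. 217.] [25.6 18.1] ctr [454. -76.  28.] sides [72.2 96.9 77.  94.6] yaw [ -73.4 -150.6]
scene [213.  213.5] [15.8 21.2] ctr [ 606.7 -338.5   28. ] sides [84.7 67.5 88.  63.4] yaw [-124.  166.]
scene [288.6 200.9] [23.5 12.5] ctr [ 428.4 -201.5   28. ] sides [105.7  63.3 111.4  57.7] yaw [-114.  -166.4]
scene [208. 190.] [10. 26.] ctr [ 513.4 -450.    28. ] sides [66.5 83.5 65.7 80.4] yaw [-134.3  123.4]
[[-0.0225196   0.98895736 -0.14647939]
 [-0.99948057 -0.02564918 -0.01951161]
 [-0.02305323  0.14596391  0.98902128]]
```

View pics/m_top.png

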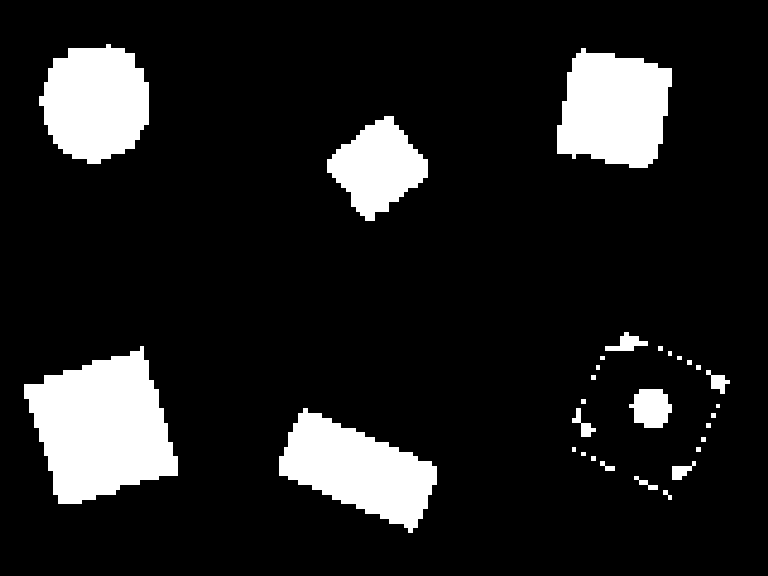

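```bash
python3 - <<'E'
from h import *
for n in('top','scene'):
    im=cv2.imread(f'pics/{n}0.png').astype(int)
    g=im[:,:,1]-np.maximum(im[:,:,2],0)
    mx=im.max(2)
    dark=((mx<75)&(im[:,:,1]-im[:,:,2]<25)).astype(np.uint8)
    bright=((np.ptp(im,axis=2)<25)&(mx>110)).astype(np.uint8)
    roi=np.zeros_like(dark)
    if n=='top': roi[140:230,155:258]=1
    else: roi[225:320,340:470]=1
    for nm,m in(('dark',dark*roi),('bright',bright*roi)):
        if nm=='dark': m=cv2.morphologyEx(m,cv2.MORPH_CLOSE,np.ones((3,3)))
        cs,_=cv2.findContours(m,0,2)
        for c in cs:
            if cv2.contourArea(c)<45: continue
            mo=cv2.moments(c);ce=[[mo['m10']/mo['m00'],mo['m01']/mo['m00']]]
            r=cv2.minAreaRect(c)
            w=cast(n,cv2.boxPoints(r),.042);e=w-np.roll(w,1,0)
            print(n,nm,np.round(ce[0],1),np.round(r[1],1),'mom',np.round(cast(n,ce,.042)[0]*1000,1),'rect',np.round(w.mean(0)*1000,1),np.round(np.linalg.norm(e,axis=1)*1000,1),np.round(np.degrees(np.arctan2(e[:2,1],e[:2,0])),1))
        cv2.imwrite(f'pics/b_{n}_{nm}.png',cv2.resize(m*255,None,fx=1.2,fy=1.2))
E
```

```text
top dark [223.8 204. ] [12. 14.] mom [473.5 179.1  42. ] rect [473.6 178.6  42. ] [29.1 33.9 29.1 33.8] [  0.5 -91.5]
top dark [180.9 201. ] [ 7.5 24.3] mom [483.6 283.6  42. ] rect [484.1 283.7  42. ] [18.4 59.  18.5 59. ] [82.3 -5.2]
top dark [186.2 156. ] [8. 8.] mom [594.6 272.6  42. ] rect [594.6 273.   42. ] [20.1 19.8 20.1 19.8] [  1.2 -91.8]
top bright [227.5 158.1] [18.  16.9] mom [586.3 170.7  42. ] rect [587.1 168.7  42. ] [44.2 42.2 44.4 42.1] [83.9 -3.8]
top bright [254.1 196.5] [ 6.5 89.4] mom [489.9 105.9  42. ] rect [520.  102.1  42. ] [ 15.7 218.4  16.1 218.3] [83.7 -5. ]
top bright [156.9 155.6] [51.  6.] mom [597.9 345.4  42. ] rect [573.4 342.   42. ] [127.6  15.  127.5  14.8] [  1.6 -91.9]
scene dark [414.4 284.4] [10.7  7.2] mom [597. 275.  42.] rect [596.1 274.6  42. ] [25.3 25.3 25.8 24.9] [ -98.1 -172.6]
scene dark [384.3 296.5] [91.7 15.2] mom [671.4 236.1  42. ] rect [662.7 221.7  42. ] [212.2  53.9 221.5  46.6] [ -95.7 -166.2]
scene dark [436.4 261. ] [ 7.8 17.7] mom [485.9 284.6  42. ] rect [485.2 284.7  42. ] [23.2 65.5 24.5 64.1] [-123.8  174.1]
scene d
[... 304 characters left out ...]
 [656.5 252.9  42. ] [34.9 26.6 35.6 26. ] [ -96.4 -171.1]
scene bright [374.2 302. ] [85.9  7.8] mom [699.2 225.8  42. ] rect [700.1 228.4  42. ] [194.1  26.  198.2  22.9] [ -94.7 -166.2]
scene bright [355.6 276.1] [30.4  8.5] mom [643.9 148.4  42. ] rect [646.4 147.   42. ] [76.5 30.6 78.5 28.9] [ -96.1 -166.1]
scene bright [447.3 294.8] [ 9.9 73.8] mom [590.3 351.2  42. ] rect [577.1 353.4  42. ] [ 22.6 243.7  28.  238.2] [-114.4  174.5]
scene bright [375.9 266.5] [17.9 10.7] mom [585.9 171.2  42. ] rect [585.3 170.4  42. ] [45.9 40.8 47.5 39.5] [ -97.7 -168.2]
scene bright [363.5 244.8] [ 7.  69.2] mom [523.4 103.7  42. ] rect [507.1 105.7  42. ] [ 23.5 247.9  29.1 242. ] [-123.1  174. ]
```

```bash
cat >> h.py <<'E'
def go(x,y,z,yaw):
    "units for a move to x,y,z mm, yaw deg (nominal tool down)"
    s=robot.state();Rt=R.from_euler('xyz',s['eef_rot'])
    d=Rt.inv().apply(np.array([x,y,z])/1000-s['position'])/.05
    rv=(Rt.inv()*R.from_euler('xyz',[np.pi,0,np.radians(yaw)])).as_rotvec()*180/np.pi/8
    print('pos',np.round(s['position']*1000,1),'rpy',np.round(np.degrees(s['eef_rot']),1),'-> shift',np.round(d,3),'turn',np.round(rv,3))
E
python3 - <<'E'
from h import *
s=robot.state();p=s['position']
Rt=R.from_euler('xyz',s['eef_rot'])
pts=[p,p+Rt.apply([.0425,0,0]),p-Rt.apply([.0425,0,0]),p+Rt.apply([.0425,0,-.013]),p-Rt.apply([.0425,0,.013])]
q=proj('scene',pts);print(q)
im=cv2.imread('pics/scene0.png')[110:200,530:640]
im=cv2.resize(im,None,fx=6,fy=6,interpolation=cv2.INTER_CUBIC)
for i,a in enumerate(q): cv2.circle(im,tuple(int(v) for v in ((a-[530,110]+.5)*6)),4,[(0,0,255),(0,255,0),(0,255,0),(255,0,0),(255,0,0)][i],-1)
cv2.imwrite('pics/f.png',im)
go(434.9,-88.4,120,105.3)
E
```

```text
[[579.13812293 176.47871543]
 [594.92764073 183.32964271]
 [563.92254478 169.93270361]
 [596.43582562 178.5187363 ]
 [565.20782799 165.26063283]]
pos [219.4 531.  230.6] rpy [-1.80e+02  1.00e-01  6.76e+01] -> shift [-9.801  8.714  2.227] turn [-4.000e-03  1.100e-02 -4.718e+00]
```

View pics/f.png

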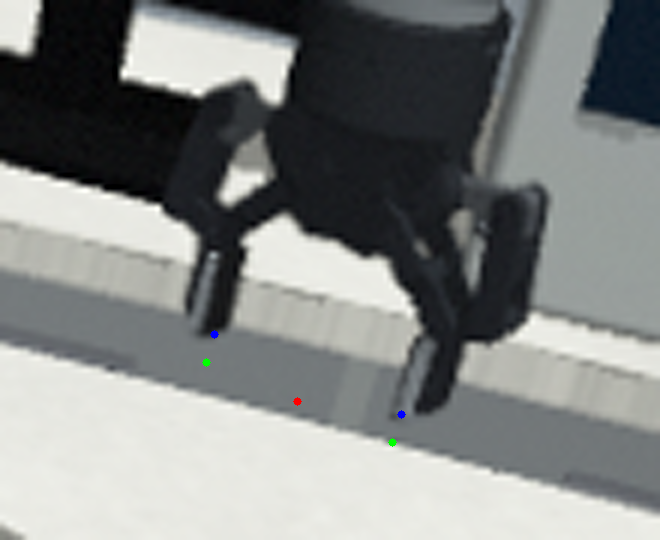

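```bash
python3 -m inch '[[0,[-9.8,8.71,1.5],[0,0,-4.72]],[0,[-9.8,8.71,1.5],[0,0,-4.72]],[0,[-9.8,8.71,1.5],[0,0,-4.72]],[0,[-9.8,8.71,1.5],[0,0,-4.72]],[0,[-9.8,8.71,1.5],[0,0,-4.72]],[0,[-9.8,8.71,1.5],[0,0,-4.72]],[0,[-9.8,8.71,1.5],[0,0,-4.72]],[0,[-9.8,8.71,1.5],[0,0,-4.72]],[0,[-9.8,8.71,1.5],[0,0,-4.72]],[0,[-9.8,8.71,1.5],[0,0,-4.72]]]'
python3 -c "
from h import *
go(435.7,-87.8,80,105.3)"
```

```text
clock: 1.1
position: [0.3808, 0.0668, 0.1751]
eef_rot: [3.141, -0.0, 1.838]
contact_force: [1.7, 0.6, -0.2]
opening: 0.0852
pos [380.8  66.8 175.1] rpy [180.   -0.  105.3] -> shift [-3.272  0.242  1.902] turn [ 0.004 -0.001  0.003]
```

```bash
python3 -m inch '[[0,[-1,0.07,0.6],[0,0,0]],[0,[-2,0.15,1.2],[0,0,0]],[0,[-3,0.22,1.8],[0,0,0]],[0,[-3.27,0.24,1.9],[0,0,0]],[0,[-3.27,0.24,1.9],[0,0,0]],[0,[-3.27,0.24,1.9],[0,0,0]],[0,[-3.27,0.24,1.9],[0,0,0]],[0,[-3.27,0.24,1.9],[0,0,0]],[0,[-3.27,0.24,1.9],[0,0,0]],[0,[-3.27,0.24,1.9],[0,0,0]]]'
python3 -c "
from h import *
go(435.7,-87.8,2,105.3)
cv2.imwrite('pics/s1.png',cv2.resize(robot.get_image('scene')[120:260,250:450,::-1],None,fx=4,fy=4))
cv2.imwrite('pics/t1.png',cv2.resize(robot.get_image('top')[150:280,270:450,::-1],None,fx=4,fy=4))"
```

```text
clock: 2.1
position: [0.4356, -0.0852, 0.0808]
eef_rot: [3.141, 0.0, 1.839]
contact_force: [-0.6, 0.8, 0.2]
opening: 0.0854
pos [435.6 -85.2  80.8] rpy [179.9   0.  105.4] -> shift [-0.051 -0.013  1.576] turn [0.007 0.003 0.01 ]
```

View pics/s1.png

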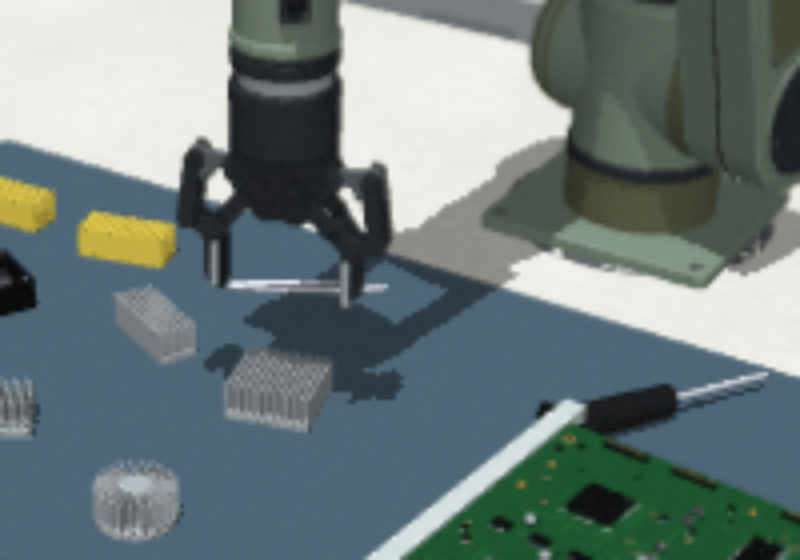

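View pics/t1.png

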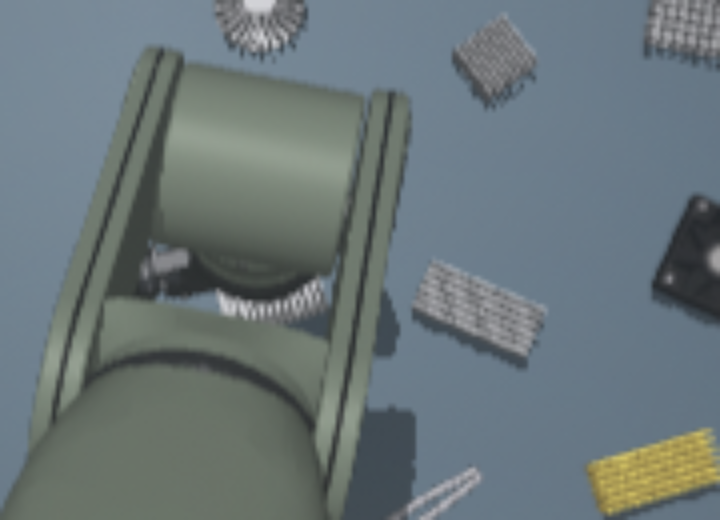

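```bash
python3 -m inch '[[0,[-0.05,-0.01,0.4],[0,0,0]],[0,[-0.05,-0.01,0.8],[0,0,0]],[0,[-0.05,-0.01,1.2],[0,0,0]],[0,[-0.05,-0.01,1.45],[0,0,0]],[0,[-0.05,-0.01,1.56],[0,0,0]],[0,[-0.05,-0.01,1.56],[0,0,0]],[0.4,[-0.05,-0.01,1.56],[0,0,0]],[1,[-0.05,-0.01,1.56],[0,0,0]],[1,[-0.05,-0.01,1.56],[0,0,0]],[1,[-0.05,-0.01,1.56],[0,0,0]]]'
python3 -c "
from h import *
go(435.7,-87.8,2,105.3)
cv2.imwrite('pics/s2.png',cv2.resize(robot.get_image('scene')[120:260,250:450,::-1],None,fx=4,fy=4))"
```

```text
clock: 3.2
position: [0.4363, -0.0884, 0.0033]
eef_rot: [3.14, 0.001, 1.838]
contact_force: [-0.6, -0.6, 6.7]
opening: 0.061
pos [436.3 -88.4   3.3] rpy [179.9   0.  105.3] -> shift [ 0.015 -0.009  0.026] turn [0.014 0.006 0.001]
```

View pics/s2.png

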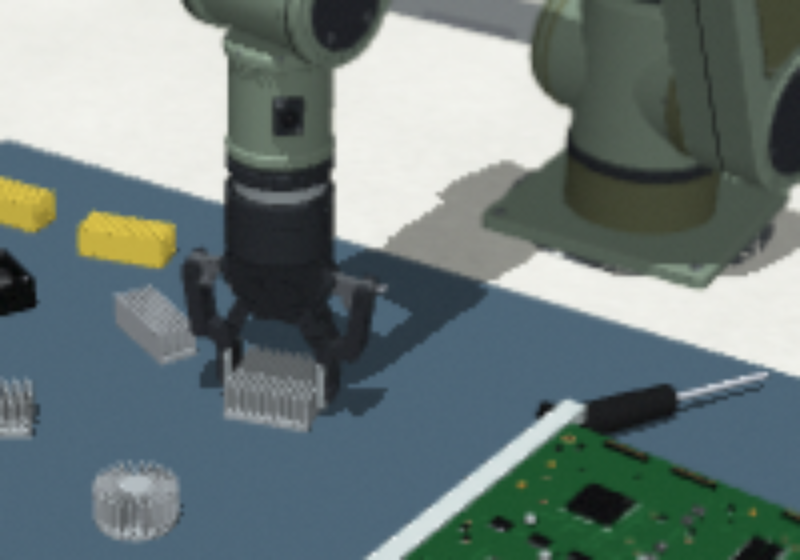

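```bash
python3 -m inch '[[1,[0,0,-0.1],[0,0,0]],[1,[0,0,-0.4],[0,0,0]],[1,[0,0,-0.9],[0,0,0]],[1,[0,0,-1.4],[0,0,0]],[1,[0,0,-1.9],[0,0,0]],[1,[0,0,-2.2],[0,0,0]],[1,[0,0,-2.2],[0,0,0]],[1,[0,0,-2.2],[0,0,0]],[1,[0,0,-2.2],[0,0,0]],[1,[0,0,-2.2],[0,0,0]]]'
python3 - <<'E'
from h import *
go(585.4,169.9,100,84.8)
im=robot.get_image('scene')[:,:,::-1];cv2.imwrite('pics/s3r.png',im)
im=cv2.resize(im[90:230,250:400],None,fx=5,fy=5,interpolation=cv2.INTER_CUBIC)
s=robot.state();Rt=R.from_euler('xyz',s['eef_rot']);print(s['contact_force'],s['opening'])
# expected box: tool x=sink y, bottom at TCP - ~1.3mm
for h in (-.0013,.0247):
  P=[s['position']+Rt.apply([a*.031,b*.031,0])+[0,0,h] for a,b in((1,1),(1,-1),(-1,-1),(-1,1))]
  q=(proj('scene',P)-[250,90]+.5)*5
  cv2.polylines(im,[q.astype(int)],1,(0,0,255) if h<0 else (0,255,0),1)
cv2.imwrite('pics/s3.png',im)
E
```

```text
clock: 4.25
position: [0.4349, -0.0882, 0.1112]
eef_rot: [-3.14, -0.001, 1.838]
contact_force: [0.7, -0.4, -2.2]
opening: 0.0605
pos [434.9 -88.2 111.2] rpy [-1.799e+02 -1.000e-01  1.053e+02] -> shift [4.183 4.267 0.221] turn [-0.016 -0.006  2.564]
[-0.84605962 -0.40037976 -1.37398392] 0.060746501198272414
```

View pics/s3.png

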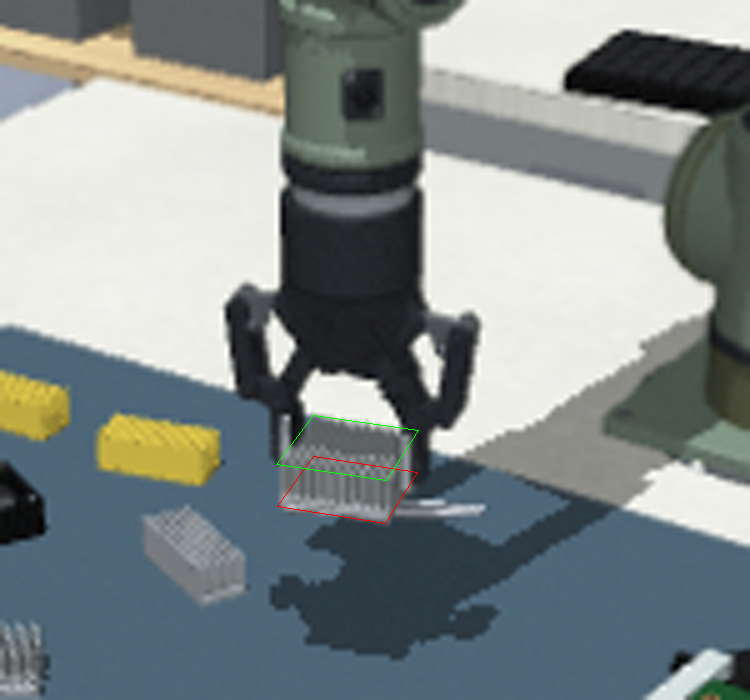

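```bash
python3 -m inch '[[1,[0.5,0.5,0],[0,0,0.3]],[1,[1,1,0],[0,0,0.6]],[1,[1.7,1.7,0],[0,0,1]],[1,[2.4,2.4,0],[0,0,1.5]],[1,[3.1,3.1,0],[0,0,2]],[1,[3.7,3.7,0.1],[0,0,2.4]],[1,[4.1,4.2,0.2],[0,0,2.56]],[1,[4.18,4.27,0.22],[0,0,2.56]],[1,[4.18,4.27,0.22],[0,0,2.56]],[1,[4.18,4.27,0.22],[0,0,2.56]]]'
python3 -m inch '[[1,[0,0,0],[0,0,0]],[1,[0,0,0.15],[0,0,0]],[1,[0,0,0.3],[0,0,0]],[1,[0,0,0.5],[0,0,0]],[1,[0,0,0.6],[0,0,0]],[1,[0,0,0.7],[0,0,0]],[1,[0,0,0.7],[0,0,0]],[1,[0,0,0.7],[0,0,0]],[1,[0,0,0.7],[0,0,0]],[1,[0,0,0.7],[0,0,0]]]'
python3 - <<'E'
from h import *
go(585.4,169.9,43.3,84.8)
s=robot.state()
im=robot.get_image('scene')[:,:,::-1];im=cv2.resize(im[180:320,320:480],None,fx=5,fy=5,interpolation=cv2.INTER_CUBIC)
Rt=R.from_euler('xyz',s['eef_rot']);print(s['contact_force'])
for h in (-.0013,.0247):
  P=[s['position']+Rt.apply([a*.031,b*.031,0])+[0,0,h] for a,b in((1,1),(1,-1),(-1,-1),(-1,1))]
  q=(proj('scene',P)-[320,180]+.5)*5
  cv2.polylines(im,[q.astype(int)],1,(0,0,255) if h<0 else (0,255,0),1)
cv2.imwrite('pics/s4.png',im)
E
```

```text
clock: 5.3
position: [0.5853, 0.1687, 0.1006]
eef_rot: [-3.14, 0.001, 1.48]
contact_force: [0.7, 0.3, -1.6]
opening: 0.061
clock: 6.3
position: [0.5866, 0.1697, 0.0666]
eef_rot: [3.141, -0.0, 1.481]
contact_force: [0.6, -0.5, -1.3]
opening: 0.0608
pos [586.6 169.7  66.6] rpy [180.   -0.   84.8] -> shift [ 0.001 -0.024  0.467] turn [ 0.005 -0.002  0.005]
[ 0.57590912 -0.49683487 -1.33058019]
```

View pics/s4.png

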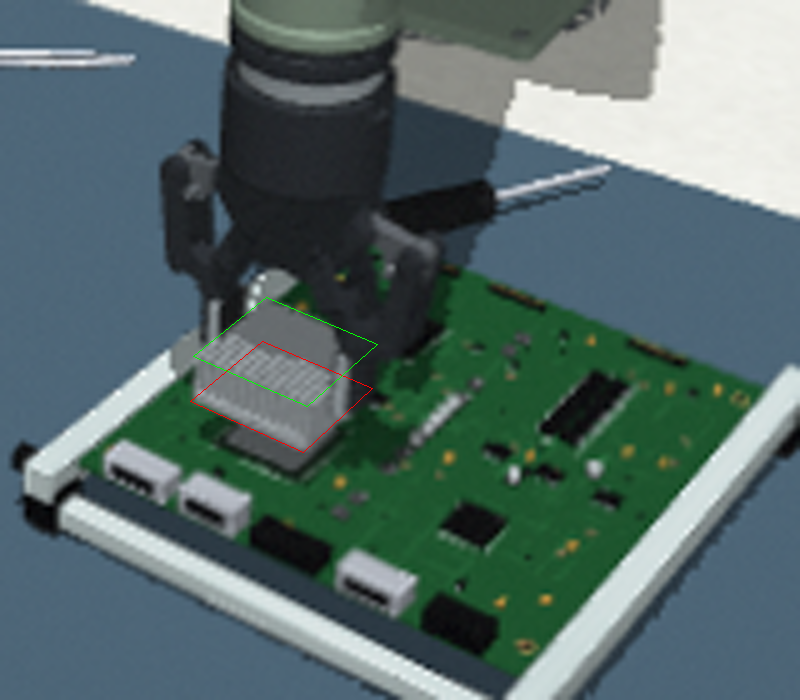

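```bash
python3 -m inch '[[1,[0,-0.02,0.1],[0,0,0]],[1,[0,-0.02,0.2],[0,0,0]],[1,[0,-0.02,0.3],[0,0,0]],[1,[0,-0.02,0.36],[0,0,0]],[1,[0,-0.02,0.4],[0,0,0]],[1,[0,-0.02,0.43],[0,0,0]],[1,[0,-0.02,0.45],[0,0,0]],[1,[0,-0.02,0.46],[0,0,0]],[1,[0,-0.02,0.46],[0,0,0]],[1,[0,-0.02,0.46],[0,0,0]]]'
python3 - <<'E'
from h import *
go(585.4,169.9,43.3,84.8);go(585.4,169.9,43.3,84.8)
print(robot.state()['contact_force'])
E
```

```text
clock: 7.35
position: [0.5854, 0.1697, 0.0434]
eef_rot: [3.141, -0.0, 1.481]
contact_force: [1.7, -0.2, -1.1]
opening: 0.061
pos [585.4 169.7  43.4] rpy [180.   -0.   84.8] -> shift [ 0.003 -0.001  0.002] turn [ 0.002 -0.001  0.004]
pos [585.4 169.7  43.4] rpy [180.   -0.   84.8] -> shift [ 0.003 -0.001  0.002] turn [ 0.002 -0.001  0.004]
[ 1.73792049 -0.22955877 -1.10536347]
```

```bash
python3 -m inch '[[1,[0,0,0.005],[0,0,0]],[1,[0,0,0.01],[0,0,0]],[1,[0,0,0.015],[0,0,0]],[1,[0,0,0.02],[0,0,0]],[1,[0,0,0.02],[0,0,0]],[1,[0,0,0.02],[0,0,0]],[1,[0,0,0.02],[0,0,0]],[1,[0,0,0.02],[0,0,0]],[1,[0,0,0.02],[0,0,0]],[1,[0,0,0.02],[0,0,0]]]'
```

```text
clock: 8.35
position: [0.5854, 0.1698, 0.0433]
eef_rot: [3.141, -0.0, 1.481]
contact_force: [-2.3, -0.7, 6.4]
opening: 0.0612
```

```bash
python3 -m inch '[[0.15,[0,0,0],[0,0,0]],[0.15,[0,0,0],[0,0,0]],[0.15,[0,0,0],[0,0,0]],[0.12,[0,0,0],[0,0,0]],[0.1,[0,0,-0.2],[0,0,0]],[0.1,[0,0,-0.6],[0,0,0]],[0,[0,0,-1],[0,0,0]],[0,[0,0,-1.5],[0,0,0]],[0,[0,0,-1.6],[0,0,0]],[0,[0,0,-1.6],[0,0,0]]]'
python3 - <<'E'
from h import *
go(592.4,-355.5,100,78.2)
im=robot.get_image('scene')[:,:,::-1];cv2.imwrite('pics/s5r.png',im);im=cv2.resize(im[180:320,320:480],None,fx=5,fy=5,interpolation=cv2.INTER_CUBIC)
cv2.imwrite('pics/s5.png',im)
E
```

```text
clock: 9.35
position: [0.5859, 0.1698, 0.1234]
eef_rot: [3.139, -0.001, 1.481]
contact_force: [0.6, -0.5, -0.4]
opening: 0.0853
pos [585.9 169.8 123.4] rpy [ 1.799e+02 -1.000e-01  8.480e+01] -> shift [-10.453   1.075   0.461] turn [ 0.017 -0.008  0.829]
```

View pics/s5.png

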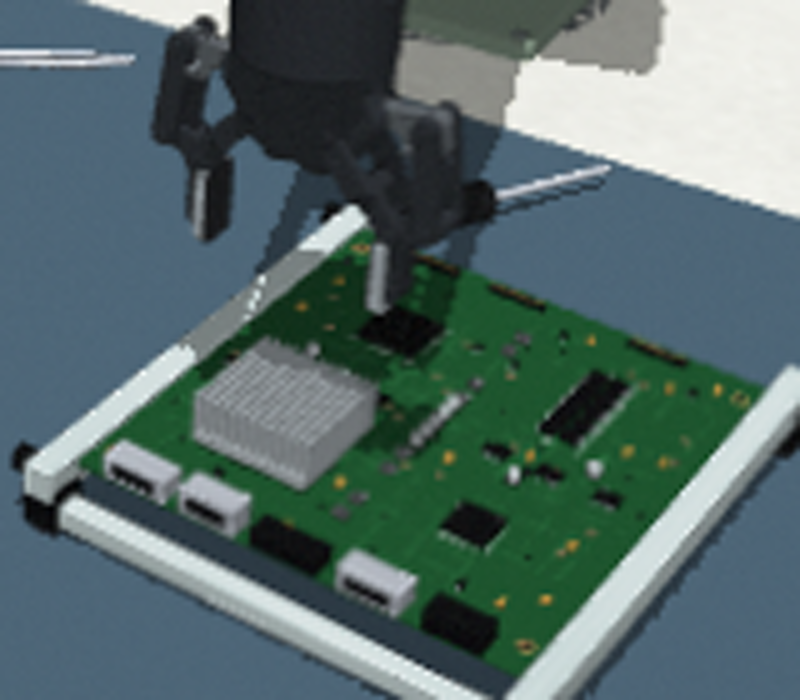

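```bash
python3 -m inch '[[0,[-1,0.1,0],[0,0,0.08]],[0,[-2,0.2,0],[0,0,0.16]],[0,[-3,0.3,0],[0,0,0.24]],[0,[-4,0.4,0.1],[0,0,0.32]],[0,[-5,0.5,0.2],[0,0,0.4]],[0,[-6,0.6,0.3],[0,0,0.48]],[0,[-7,0.7,0.4],[0,0,0.56]],[0,[-8,0.8,0.46],[0,0,0.64]],[0,[-9,0.9,0.46],[0,0,0.72]],[0,[-10,1,0.46],[0,0,0.8]]]'
python3 -m inch '[[0,[-0.45,0.07,0],[0,0,0.03]],[0,[-0.45,0.07,0],[0,0,0.03]],[0,[-0.45,0.07,0],[0,0,0.03]],[0,[-0.45,0.07,0.1],[0,0,0.03]],[0,[-0.45,0.07,0.4],[0,0,0.03]],[0,[-0.45,0.07,0.7],[0,0,0.03]],[0,[-0.45,0.07,0.7],[0,0,0.03]],[0,[-0.45,0.07,0.7],[0,0,0.03]],[0,[-0.45,0.07,0.7],[0,0,0.03]],[0,[-0.45,0.07,0.7],[0,0,0.03]]]'
python3 - <<'E'
from h import *
go(592.4,-355.5,4,78.2)
im=robot.get_image('top')[:,:,::-1];cv2.imwrite('pics/t6r.png',im)
cv2.imwrite('pics/t6.png',cv2.resize(im[110:250,140:275],None,fx=4.2,fy=4.2,interpolation=cv2.INTER_CUBIC))
n='top';im=im.astype(int)
m=((np.ptp(im,axis=2)<30)&(im.max(2)>95)).astype(np.uint8);r=np.zeros_like(m);r[138:180,205:250]=1;m*=r
m=cv2.morphologyEx(m,cv2.MORPH_CLOSE,np.ones((3,3)))
for c in cv2.findContours(m,0,2)[0]:
    if cv2.contourArea(c)>200:
        r=cv2.minAreaRect(c);w=cast(n,cv2.boxPoints(r),.068);e=w-np.roll(w,1,0);ce=w.mean(0)
        s=-(26/1173)*(ce[:2]*1000-[294.7,-81.6])
        print(r,ce*1000,np.linalg.norm(e,axis=1)*1000,np.degrees(np.arctan2(e[:2,1],e[:2,0])),'ctr',ce[:2]*1000-s/2)
cv2.imwrite('pics/s6.png',cv2.resize(robot.get_image('scene')[130:260,170:330,::-1],None,fx=4.8,fy=4.8))
E
```

```text
clock: 10.4
position: [0.5888, -0.3307, 0.0971]
eef_rot: [-3.138, -0.001, 1.368]
contact_force: [0.4, -0.0, 0.5]
opening: 0.0854
clock: 11.4
position: [0.5894, -0.3521, 0.0649]
eef_rot: [3.14, 0.0, 1.365]
contact_force: [0.3, 0.5, 0.8]
opening: 0.0852
pos [ 589.4 -352.1   64.9] rpy [179.9   0.   78.2] -> shift [-0.053  0.071  1.218] turn [ 0.009  0.003 -0.001]
((225.5337371826172, 156.1460723876953), (26.878379821777344, 29.770055770874023), 5.44033145904541) [585.03789524 170.10188474  68.        ] [64.49320278 72.6206964  65.08631119 72.38512202] [82.88482465 -4.73021069] ctr [588.25562127 172.8914197 ]
```

View pics/t6.png

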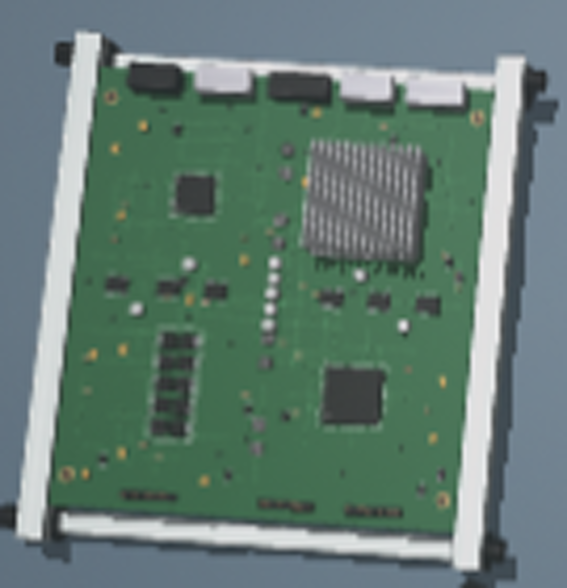

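View pics/s6.png

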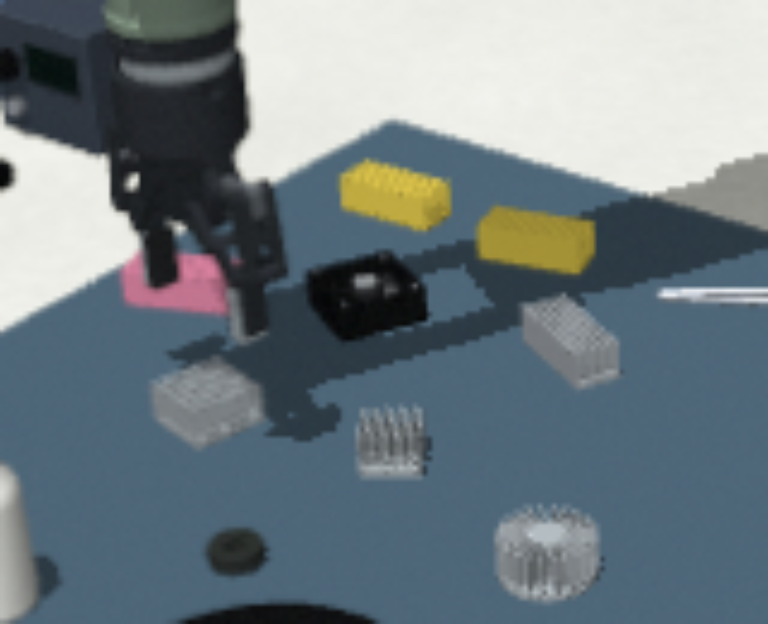

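```bash
python3 - <<'E'
from h import *
im=cv2.imread('pics/t6r.png')
c=cv2.resize(im[138:185,200:255],None,fx=12,fy=12,interpolation=cv2.INTER_CUBIC)
u=np.radians(-5.2);U=np.array([np.cos(u),np.sin(u)]);V=np.array([-U[1],U[0]])
for ctr,col in(((585.4,169.9),(0,0,255)),):
  for z in(42,68):
    P=[np.r_[np.array(ctr)+31*(a*U+b*V),z]/1000 for a,b in((1,1),(1,-1),(-1,-1),(-1,1))]
    q=(proj('top',P)-[200,138]+.5)*12
    cv2.polylines(c,[q.astype(int)],1,col if z==68 else (255,255,0),1)
cv2.imwrite('pics/t7.png',c)
im=cv2.imread('pics/s5r.png')
c=cv2.resize(im[240:285,350:405],None,fx=12,fy=12,interpolation=cv2.INTER_CUBIC)
for z in(42,68):
    P=[np.r_[np.array(ctr)+31*(a*U+b*V),z]/1000 for a,b in((1,1),(1,-1),(-1,-1),(-1,1))]
    q=(proj('scene',P)-[350,240]+.5)*12
    cv2.polylines(c,[q.astype(int)],1,col if z==68 else (255,255,0),1)
cv2.imwrite('pics/s7.png',c)
E
```

```text
(no output)
```

View pics/t7.png

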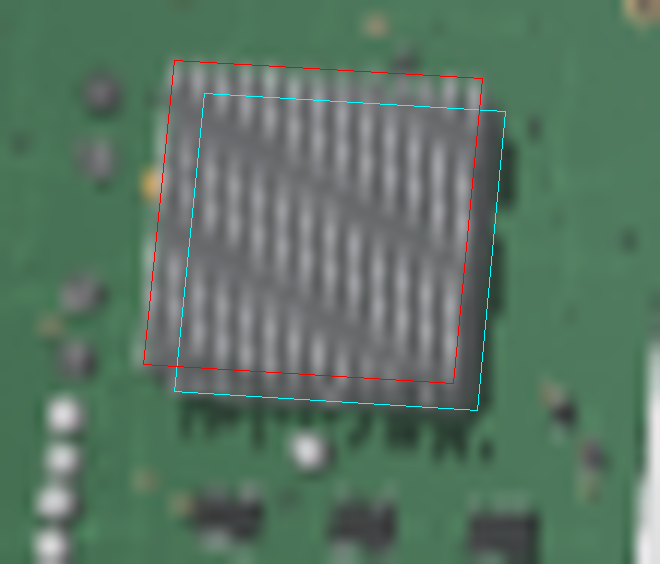

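View pics/s7.png

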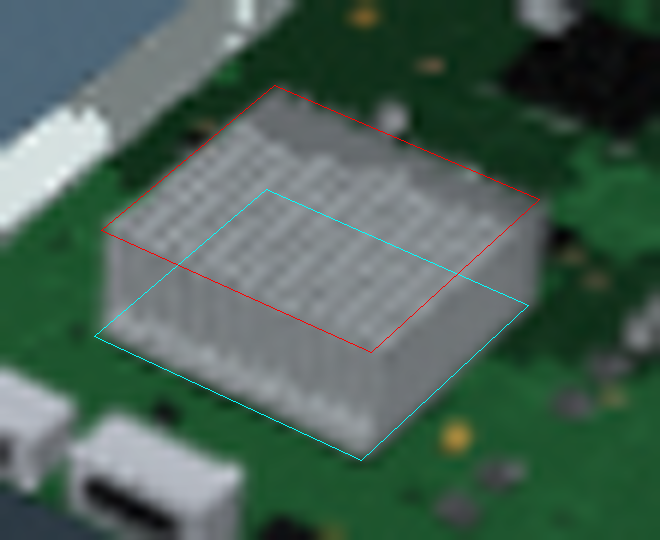

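```bash
python3 -m inch '[[0,[-0.05,0.07,0],[0,0,0]],[0,[-0.05,0.07,0.2],[0,0,0]],[0,[-0.05,0.07,0.5],[0,0,0]],[0,[-0.05,0.07,0.9],[0,0,0]],[0,[-0.05,0.07,1.15],[0,0,0]],[0,[-0.05,0.07,1.21],[0,0,0]],[0,[-0.05,0.07,1.21],[0,0,0]],[0.4,[-0.05,0.07,1.21],[0,0,0]],[1,[-0.05,0.07,1.21],[0,0,0]],[1,[-0.05,0.07,1.21],[0,0,0]]]'
python3 -m inch '[[1,[0,0,0],[0,0,0]],[1,[0,0,0],[0,0,0]],[1,[0,0,0],[0,0,0]],[1,[0,0,0],[0,0,0]],[1,[0,0,0],[0,0,0]],[1,[0,0,0],[0,0,0]],[1,[0,0,0],[0,0,0]],[1,[0,0,0],[0,0,0]],[1,[0,0,0],[0,0,0]],[1,[0,0,0],[0,0,0]]]'
```

```text
clock: 12.5
position: [0.5926, -0.3556, 0.0053]
eef_rot: [3.139, 0.001, 1.365]
contact_force: [-0.6, 0.1, 1.5]
opening: 0.0465
clock: 13.5
position: [0.5926, -0.3556, 0.005]
eef_rot: [3.139, 0.001, 1.365]
contact_force: [0.1, 0.3, 5.6]
opening: 0.0469
```

```bash
python3 -m inch '[[1,[0,0,-0.1],[0,0,0]],[1,[0,0,-0.4],[0,0,0]],[1,[0,0,-0.9],[0,0,0]],[1,[0,0,-1.4],[0,0,0]],[1,[0,0,-1.9],[0,0,0]],[1,[0,0,-2],[0,0,0]],[1,[0,0,-2],[0,0,0]],[1,[0,0,-2],[0,0,0]],[1,[0,0,-2],[0,0,0]],[1,[0,0,-2],[0,0,0]]]'
cat >> h.py <<'E'
def ov(n,name,hx,hy,dz,x0,x1,y0,y1,f):
    "overlay box held at TCP: hx,hy half sizes mm along tool x,y; bottom at TCP+dz mm"
    s=robot.state();im=robot.get_image(n)[:,:,::-1];c=cv2.resize(im[y0:y1,x0:x1],None,fx=f,fy=f,interpolation=cv2.INTER_CUBIC)
    Rt=R.from_euler('xyz',s['eef_rot'])
    for h in(dz,dz+26):
        P=[s['position']+Rt.apply([a*hx/1000,b*hy/1000,0])+[0,0,h/1000] for a,b in((1,1),(1,-1),(-1,-1),(-1,1))]
        q=(proj(n,P)-[x0,y0]+.5)*f;print(np.round(proj(n,P).mean(0)))
        cv2.polylines(c,[q.astype(int)],1,(0,0,255) if h>dz else (255,255,0),1)
    cv2.imwrite(name,c)
E
python3 - <<'E'
from h import *
go(473.8,179.5,100,84.8)
ov('scene','pics/s8.png',24,24,-3,170,270,90,200,7)
E
```

```text
clock: 14.5
position: [0.5913, -0.3547, 0.1022]
eef_rot: [-3.139, -0.001, 1.365]
contact_force: [0.5, -1.0, -1.3]
opening: 0.047
pos [ 591.3 -354.7  102.2] rpy [-1.799e+02 -1.000e-01  7.820e+01] -> shift [ 9.978 -4.487  0.066] turn [-0.017 -0.008 -0.826]
[210. 188.]
[209. 180.]
```

View pics/s8.png

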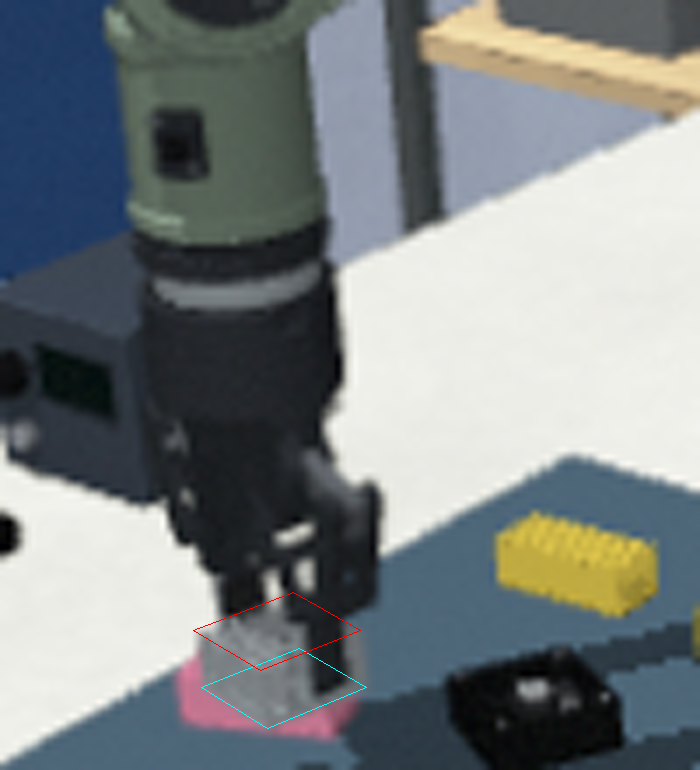

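```bash
python3 -m inch '[[1,[0.5,-0.22,0],[0,0,-0.04]],[1,[1.3,-0.58,0],[0,0,-0.1]],[1,[2.2,-1,0],[0,0,-0.18]],[1,[3.1,-1.4,0],[0,0,-0.26]],[1,[4,-1.8,0],[0,0,-0.34]],[1,[4.9,-2.2,0],[0,0,-0.42]],[1,[5.8,-2.6,0],[0,0,-0.5]],[1,[6.7,-3,0],[0,0,-0.58]],[1,[7.6,-3.4,0],[0,0,-0.66]],[1,[8.5,-3.8,0],[0,0,-0.74]]]'
python3 -m inch '[[1,[0.6,-0.3,0],[0,0,-0.04]],[1,[1.1,-0.5,0.05],[0,0,-0.08]],[1,[1.4,-0.68,0.06],[0,0,-0.09]],[1,[1.48,-0.69,0.06],[0,0,-0.09]],[1,[1.48,-0.69,0.06],[0,0,-0.09]],[1,[1.48,-0.69,0.06],[0,0,-0.09]],[1,[1.48,-0.69,0.3],[0,0,-0.09]],[1,[1.48,-0.69,0.5],[0,0,-0.09]],[1,[1.48,-0.69,0.5],[0,0,-0.09]],[1,[1.48,-0.69,0.5],[0,0,-0.09]]]'
python3 -c "
from h import *
go(473.8,179.5,45,84.8)"
```

```text
clock: 15.55
position: [0.4922, 0.1016, 0.1037]
eef_rot: [3.141, -0.0, 1.468]
contact_force: [0.8, -0.6, -1.0]
opening: 0.0468
clock: 16.55
position: [0.4659, 0.1765, 0.0781]
eef_rot: [-3.14, 0.001, 1.48]
contact_force: [0.2, 0.2, -0.2]
opening: 0.0469
pos [465.9 176.5  78.1] rpy [-179.9    0.    84.8] -> shift [0.075 0.152 0.662] turn [-0.009  0.004 -0.   ]
```

```bash
python3 -m inch '[[1,[0.07,0.15,0],[0,0,0]],[1,[0.07,0.15,0.1],[0,0,0]],[1,[0.07,0.15,0.3],[0,0,0]],[1,[0.07,0.15,0.45],[0,0,0]],[1,[0.07,0.15,0.52],[0,0,0]],[1,[0.07,0.15,0.57],[0,0,0]],[1,[0.07,0.15,0.6],[0,0,0]],[1,[0.07,0.15,0.62],[0,0,0]],[1,[0.07,0.15,0.63],[0,0,0]],[1,[0.07,0.15,0.63],[0,0,0]]]'
python3 -c "
from h import *
go(473.8,179.5,45,84.8)
ov('scene','pics/s9.png',24,24,-3,350,450,190,290,7)"
```

```text
clock: 17.55
position: [0.474, 0.1798, 0.0474]
eef_rot: [3.141, -0.0, 1.481]
contact_force: [1.0, -0.3, 0.2]
opening: 0.0466
pos [474.  179.8  47.4] rpy [180.   -0.   84.8] -> shift [-0.006 -0.004  0.048] turn [ 0.002 -0.001  0.004]
[399. 244.]
[400. 236.]
```

View pics/s9.png

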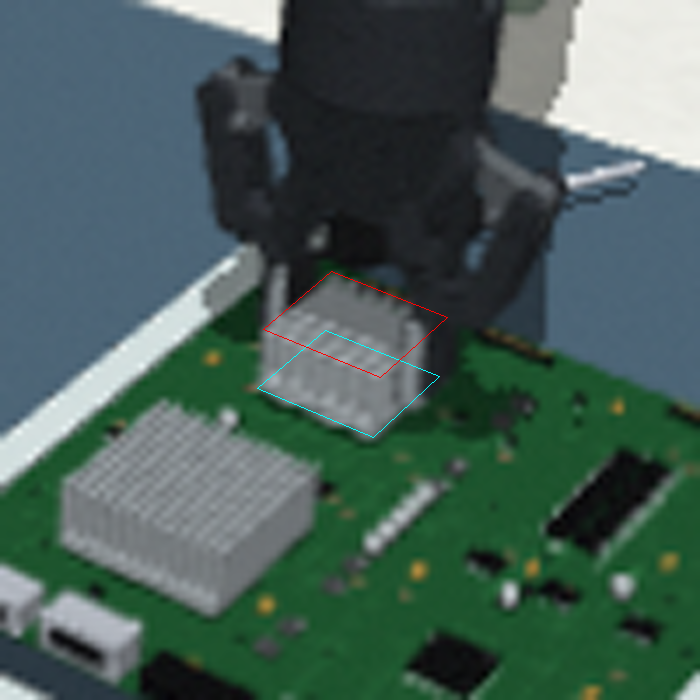

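```bash
python3 -m inch '[[1,[0,0,0.01],[0,0,0]],[1,[0,0,0.02],[0,0,0]],[1,[0,0,0.03],[0,0,0]],[1,[0,0,0.035],[0,0,0]],[1,[0,0,0.04],[0,0,0]],[1,[0,0,0.045],[0,0,0]],[1,[0,0,0.05],[0,0,0]],[1,[0,0,0.055],[0,0,0]],[1,[0,0,0.055],[0,0,0]],[1,[0,0,0.055],[0,0,0]]]'
```

```text
clock: 18.6
position: [0.4739, 0.1798, 0.045]
eef_rot: [3.141, -0.0, 1.481]
contact_force: [-1.4, -0.8, 5.6]
opening: 0.0465
```

```bash
python3 -m inch '[[0.3,[0,0,0],[0,0,0]],[0.3,[0,0,0],[0,0,0]],[0.3,[0,0,0],[0,0,0]],[0.25,[0,0,0],[0,0,0]],[0.2,[0,0,-0.2],[0,0,0]],[0.2,[0,0,-0.6],[0,0,0]],[0.1,[0,0,-1],[0,0,0]],[0,[0,0,-1.4],[0,0,0]],[0,[0,0,-1.5],[0,0,0]],[0,[0,0,-1.5],[0,0,0]]]'
python3 -c "
from h import *
go(565.2,-232.3,100,36.1)"
```

```text
clock: 19.6
position: [0.4744, 0.1799, 0.1205]
eef_rot: [3.139, -0.001, 1.481]
contact_force: [0.4, -0.2, -0.1]
opening: 0.0857
pos [474.4 179.9 120.5] rpy [ 1.799e+02 -1.000e-01  8.480e+01] -> shift [-8.048  2.55   0.407] turn [ 0.011 -0.013  6.092]
```

```bash
python3 -m inch '[[0,[-0.9,0.28,0],[0,0,0.7]],[0,[-1.8,0.57,0],[0,0,1.4]],[0,[-2.7,0.85,0],[0,0,2.1]],[0,[-3.6,1.14,0],[0,0,2.8]],[0,[-4.5,1.43,0.1],[0,0,3.5]],[0,[-5.4,1.71,0.2],[0,0,4.2]],[0,[-6.3,2,0.3],[0,0,4.9]],[0,[-7.2,2.28,0.4],[0,0,5.6]],[0,[-8.05,2.55,0.4],[0,0,6.09]],[0,[-8.05,2.55,0.4],[0,0,6.09]]]'
python3 -m inch '[[0,[0,0,0],[0,0,0]],[0,[0,0,0.3],[0,0,0]],[0,[0,0,0.7],[0,0,0]],[0,[0,0,0.7],[0,0,0]],[0,[0,0,0.7],[0,0,0]],[0,[0,0,0.7],[0,0,0]],[0,[0,0,0.7],[0,0,0]],[0,[0,0,0.7],[0,0,0]],[0,[0,0,0.7],[0,0,0]],[0,[0,0,0.7],[0,0,0]]]'
python3 - <<'E'
from h import *
go(565.2,-232.3,4.5,36.1)
im=robot.get_image('top')[:,:,::-1]
c=cv2.resize(im[138:228,165:255],None,fx=6.5,fy=6.5,interpolation=cv2.INTER_CUBIC)
u=np.radians(-5.2);U=np.array([np.cos(u),np.sin(u)]);V=np.array([-U[1],U[0]])
for ctr,h in(((585.4,169.9),31),((473.8,180.1),24)):
  for z in(42,68):
    P=[np.r_[np.array(ctr)+h*(a*U+b*V),z]/1000 for a,b in((1,1),(1,-1),(-1,-1),(-1,1))]
    q=(proj('top',P)-[165,138]+.5)*6.5
    cv2.polylines(c,[q.astype(int)],1,(0,0,255) if z==68 else (255,255,0),1)
cv2.imwrite('pics/t10.png',c)
cv2.imwrite('pics/s10.png',cv2.resize(robot.get_image('scene')[130:260,170:330,::-1],None,fx=4.8,fy=4.8))
E
```

```text
clock: 20.6
position: [0.5652, -0.2376, 0.0978]
eef_rot: [3.14, 0.001, 0.625]
contact_force: [0.3, 1.0, -0.6]
opening: 0.0849
clock: 21.6
position: [0.5647, -0.2327, 0.0647]
eef_rot: [3.141, -0.0, 0.63]
contact_force: [-0.1, 0.4, -0.6]
opening: 0.0852
pos [ 564.7 -232.7   64.7] rpy [180.   -0.   36.1] -> shift [ 1.200e-02 -1.000e-03  1.205e+00] turn [ 0.002 -0.002  0.001]
```

View pics/t10.png

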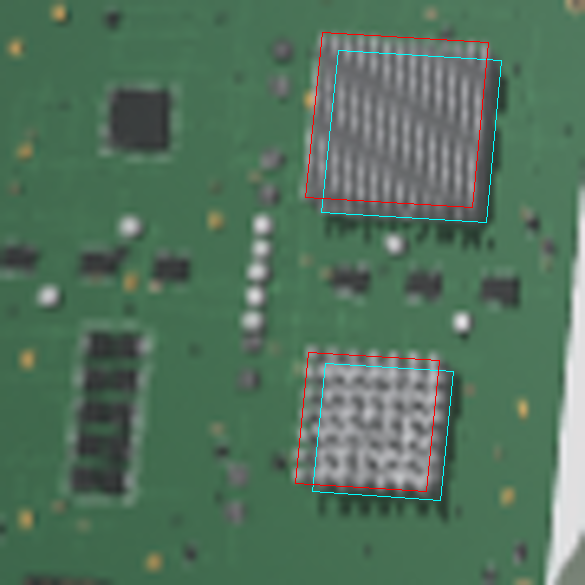

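View pics/s10.png

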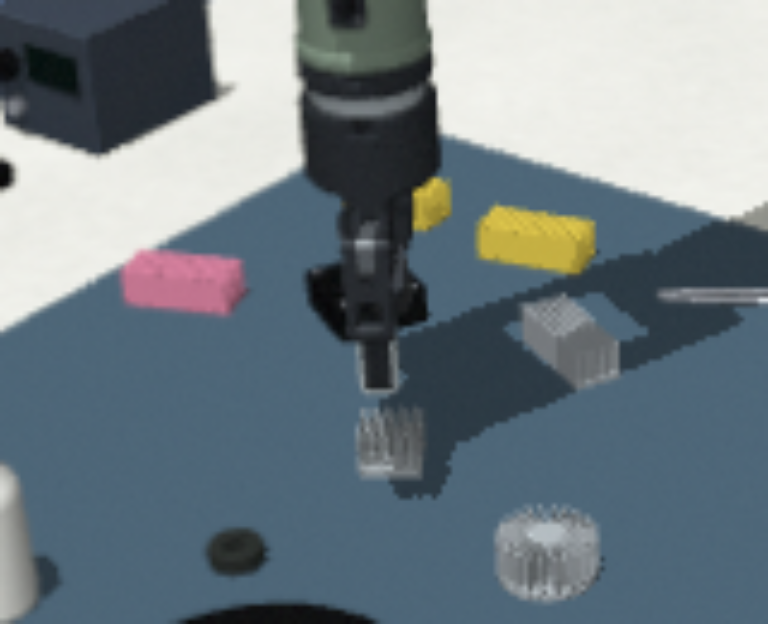

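```bash
python3 -m inch '[[0,[0.01,0,0.3],[0,0,0]],[0,[0.01,0,0.7],[0,0,0]],[0,[0.01,0,1.05],[0,0,0]],[0,[0.01,0,1.18],[0,0,0]],[0,[0.01,0,1.2],[0,0,0]],[0,[0.01,0,1.2],[0,0,0]],[0.4,[0.01,0,1.2],[0,0,0]],[0.8,[0.01,0,1.2],[0,0,0]],[1,[0.01,0,1.2],[0,0,0]],[1,[0.01,0,1.2],[0,0,0]]]'
python3 -m inch '[[1,[0,0,0],[0,0,0]],[1,[0,0,0],[0,0,0]],[1,[0,0,0],[0,0,0]],[1,[0,0,0],[0,0,0]],[1,[0,0,0],[0,0,0]],[1,[0,0,0],[0,0,0]],[1,[0,0,0],[0,0,0]],[1,[0,0,0],[0,0,0]],[1,[0,0,0],[0,0,0]],[1,[0,0,0],[0,0,0]]]'
python3 -m inch '[[1,[0,0,-0.1],[0,0,0]],[1,[0,0,-0.4],[0,0,0]],[1,[0,0,-0.9],[0,0,0]],[1,[0,0,-1.4],[0,0,0]],[1,[0,0,-1.9],[0,0,0]],[1,[0,0,-2.2],[0,0,0]],[1,[0,0,-2.2],[0,0,0]],[1,[0,0,-2.2],[0,0,0]],[1,[0,0,-2.2],[0,0,0]],[1,[0,0,-2.2],[0,0,0]]]'
python3 - <<'E'
from h import *
go(594.8,273.2,114,84.8)
ov('scene','pics/s11.png',18,18,-3,205,305,110,220,7)
E
```

```text
clock: 22.7
position: [0.5657, -0.2325, 0.0055]
eef_rot: [3.14, -0.001, 0.63]
contact_force: [1.0, -0.0, 0.1]
opening: 0.0348
clock: 23.7
position: [0.5657, -0.2326, 0.0053]
eef_rot: [3.14, -0.001, 0.63]
contact_force: [-0.2, -0.8, 5.7]
opening: 0.0345
clock: 24.7
position: [0.5643, -0.232, 0.1131]
eef_rot: [-3.139, 0.001, 0.63]
contact_force: [-0.3, -0.1, -1.6]
opening: 0.0346
pos [ 564.3 -232.   113.1] rpy [-1.799e+02  1.000e-01  3.610e+01] -> shift [ 6.447 -7.803 -0.008] turn [-2.000e-02  2.000e-03 -6.086e+00]
[249. 192.]
[248. 184.]
```

View pics/s11.png

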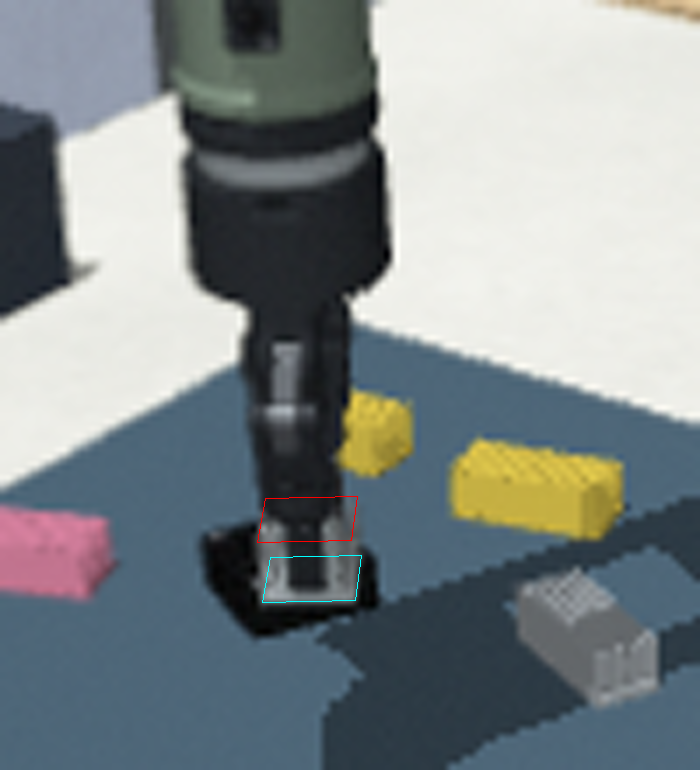

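```bash
python3 -m inch '[[1,[0.3,-0.36,0],[0,0,-0.3]],[1,[0.8,-0.97,0],[0,0,-0.7]],[1,[1.4,-1.7,0],[0,0,-1.3]],[1,[2,-2.42,0],[0,0,-1.9]],[1,[2.6,-3.15,0],[0,0,-2.5]],[1,[3.2,-3.87,0],[0,0,-3.1]],[1,[3.8,-4.6,0],[0,0,-3.7]],[1,[4.4,-5.33,0],[0,0,-4.3]],[1,[5,-6.05,0],[0,0,-4.9]],[1,[5.5,-6.66,0],[0,0,-5.4]]]'
python3 -c "
from h import *
go(594.8,273.2,114,84.8)"
```

```text
clock: 25.75
position: [0.5906, 0.2013, 0.1139]
eef_rot: [-3.141, 0.0, 1.388]
contact_force: [0.7, -1.4, -0.2]
opening: 0.0348
pos [590.6 201.3 113.9] rpy [-180.     0.    79.5] -> shift [ 1.43e+00 -1.79e-01 -1.00e-03] turn [-0.005 -0.    -0.657]
```

```bash
python3 -m inch '[[1,[0.6,-0.08,0],[0,0,-0.3]],[1,[1.1,-0.14,0],[0,0,-0.6]],[1,[1.4,-0.18,0],[0,0,-0.66]],[1,[1.43,-0.18,0],[0,0,-0.66]],[1,[1.43,-0.18,0],[0,0,-0.66]],[1,[1.43,-0.18,0.3],[0,0,-0.66]],[1,[1.43,-0.18,0.7],[0,0,-0.66]],[1,[1.43,-0.18,0.9],[0,0,-0.66]],[1,[1.43,-0.18,0.9],[0,0,-0.66]],[1,[1.43,-0.18,0.9],[0,0,-0.66]]]'
python3 -c "
from h import *
go(594.8,273.2,45.3,84.8)"
```

```text
clock: 26.75
position: [0.5958, 0.2701, 0.0699]
eef_rot: [3.141, -0.0, 1.475]
contact_force: [0.6, 0.4, 0.4]
opening: 0.035
pos [595.8 270.1  69.9] rpy [180.   -0.   84.5] -> shift [ 0.06  -0.025  0.493] turn [ 0.002 -0.001 -0.033]
```

```bash
python3 -m inch '[[1,[0.06,-0.02,0],[0,0,-0.03]],[1,[0.06,-0.02,0.1],[0,0,-0.03]],[1,[0.06,-0.02,0.2],[0,0,-0.03]],[1,[0.06,-0.02,0.3],[0,0,-0.03]],[1,[0.06,-0.02,0.36],[0,0,-0.03]],[1,[0.06,-0.02,0.4],[0,0,-0.03]],[1,[0.06,-0.02,0.43],[0,0,-0.03]],[1,[0.06,-0.02,0.45],[0,0,-0.03]],[1,[0.06,-0.02,0.46],[0,0,-0.03]],[1,[0.06,-0.02,0.46],[0,0,-0.03]]]'
python3 -c "
from h import *
go(594.8,273.2,45.3,84.8)
ov('scene','pics/s12.png',18,18,-3.3,370,470,210,310,7)"
```

```text
clock: 27.75
position: [0.5947, 0.2738, 0.0466]
eef_rot: [3.141, -0.0, 1.481]
contact_force: [0.2, 0.6, -0.6]
opening: 0.0347
pos [594.7 273.8  46.6] rpy [180.   -0.   84.8] -> shift [-0.012  0.003  0.026] turn [ 0.001 -0.001  0.004]
[414. 283.]
[416. 274.]
```

View pics/s12.png

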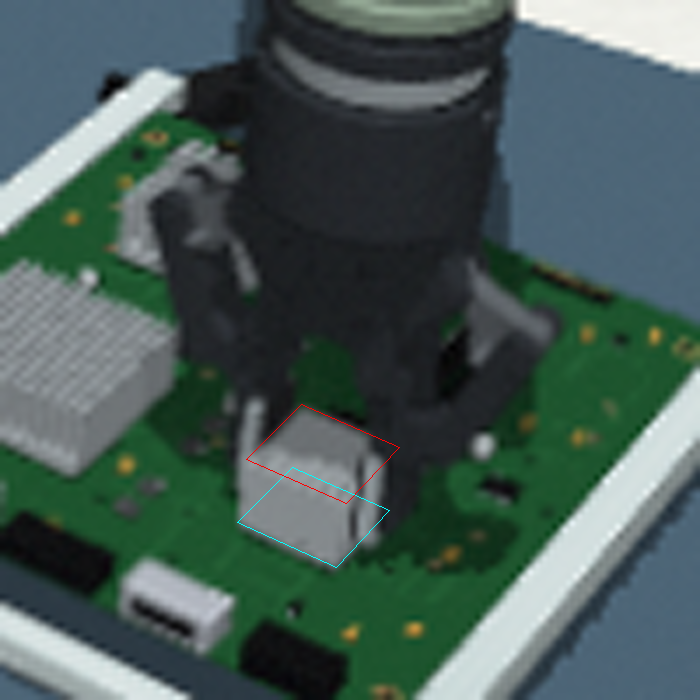

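```bash
python3 -m inch '[[1,[-0.01,0,0.01],[0,0,0]],[1,[-0.01,0,0.015],[0,0,0]],[1,[-0.01,0,0.02],[0,0,0]],[1,[-0.01,0,0.025],[0,0,0]],[1,[-0.01,0,0.03],[0,0,0]],[1,[-0.01,0,0.035],[0,0,0]],[1,[-0.01,0,0.04],[0,0,0]],[1,[-0.01,0,0.04],[0,0,0]],[1,[-0.01,0,0.04],[0,0,0]],[1,[-0.01,0,0.04],[0,0,0]]]'
```

```text
clock: 28.8
position: [0.5946, 0.2733, 0.0453]
eef_rot: [3.141, -0.0, 1.481]
contact_force: [-1.6, -0.9, 5.1]
opening: 0.0346
```

```bash
python3 -m inch '[[0.4,[0,0,0],[0,0,0]],[0.4,[0,0,0],[0,0,0]],[0.4,[0,0,0],[0,0,0]],[0.4,[0,0,0],[0,0,0]],[0.4,[0,0,-0.2],[0,0,0]],[0.4,[0,0,-0.6],[0,0,0]],[0.3,[0,0,-1],[0,0,0]],[0.2,[0,0,-1.3],[0,0,0]],[0.1,[0,0,-1.5],[0,0,0]],[0,[0,0,-1.5],[0,0,0]]]'
python3 -c "
from h import *
go(410.3,-216.4,100,-24.7)"
```

```text
clock: 29.8
position: [0.5956, 0.2737, 0.1216]
eef_rot: [3.138, -0.002, 1.481]
contact_force: [0.9, -0.8, 0.0]
opening: 0.0853
pos [595.6 273.7 121.6] rpy [ 1.798e+02 -1.000e-01  8.480e+01] -> shift [-10.097  -2.809   0.404] turn [ 3.0000e-03 -3.2000e-02  1.3692e+01]
```

```bash
python3 -m inch '[[0,[-0.7,-0.2,0],[0,0,1]],[0,[-1.5,-0.42,0],[0,0,2]],[0,[-2.3,-0.64,0],[0,0,3]],[0,[-3.1,-0.86,0],[0,0,4]],[0,[-3.9,-1.09,0],[0,0,5]],[0,[-4.7,-1.31,0.1],[0,0,6]],[0,[-5.5,-1.53,0.2],[0,0,7]],[0,[-6.3,-1.75,0.3],[0,0,8]],[0,[-7.1,-1.98,0.4],[0,0,9]],[0,[-7.9,-2.2,0.4],[0,0,10]]]'
python3 -c "
from h import *
go(410.3,-216.4,100,-24.7)"
```

```text
clock: 30.8
position: [0.4477, -0.1113, 0.0984]
eef_rot: [-3.141, 0.002, 0.079]
contact_force: [1.2, -0.7, -0.7]
opening: 0.0854
pos [ 447.7 -111.3   98.4] rpy [-1.799e+02  1.000e-01  4.500e+00] -> shift [-0.911  2.036 -0.032] turn [-2.000e-03  1.800e-02  3.652e+00]
```

```bash
python3 -m inch '[[0,[-0.2,0.5,0],[0,0,1]],[0,[-0.5,1,0],[0,0,2]],[0,[-0.7,1.5,0],[0,0,3]],[0,[-0.9,2,0],[0,0,3.65]],[0,[-0.91,2.03,0],[0,0,3.65]],[0,[-0.91,2.03,0],[0,0,3.65]],[0,[-0.91,2.03,0.3],[0,0,3.65]],[0,[-0.91,2.03,0.6],[0,0,3.65]],[0,[-0.91,2.03,0.6],[0,0,3.65]],[0,[-0.91,2.03,0.6],[0,0,3.65]]]'
python3 - <<'E'
from h import *
go(410.3,-216.4,4.5,-24.7)
im=robot.get_image('top')[:,:,::-1]
c=cv2.resize(im[138:228,165:255],None,fx=6.5,fy=6.5,interpolation=cv2.INTER_CUBIC)
u=np.radians(-5.2);U=np.array([np.cos(u),np.sin(u)]);V=np.array([-U[1],U[0]])
for ctr,h in(((585.4,169.9),31),((473.8,180.1),24),((594.8,273.5),18)):
  for z in(42,68):
    P=[np.r_[np.array(ctr)+h*(a*U+b*V),z]/1000 for a,b in((1,1),(1,-1),(-1,-1),(-1,1))]
    q=(proj('top',P)-[165,138]+.5)*6.5
    cv2.polylines(c,[q.astype(int)],1,(0,0,255) if z==68 else (255,255,0),1)
cv2.imwrite('pics/t13.png',c)
cv2.imwrite('pics/s13.png',cv2.resize(robot.get_image('scene')[130:260,210:370,::-1],None,fx=4.8,fy=4.8))
E
```

```text
clock: 31.8
position: [0.4128, -0.2143, 0.0694]
eef_rot: [-3.141, 0.001, -0.424]
contact_force: [-0.2, 0.5, -0.0]
opening: 0.0853
pos [ 412.8 -214.3   69.4] rpy [-1.80e+02  1.00e-01 -2.43e+01] -> shift [-0.028  0.06   1.299] turn [-0.002  0.006  0.054]
```

View pics/t13.png

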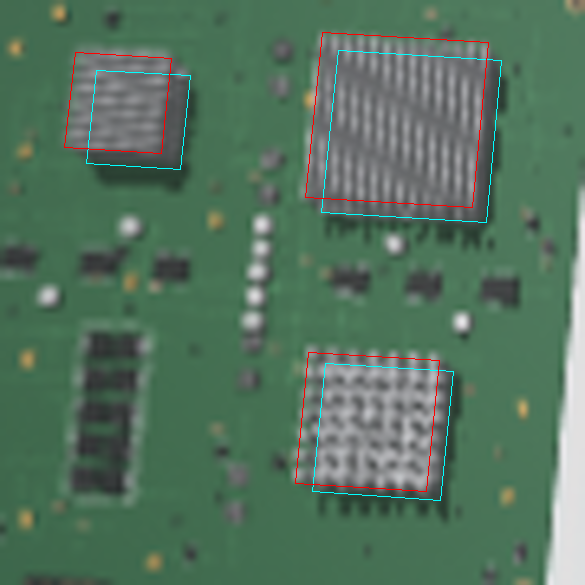

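View pics/s13.png

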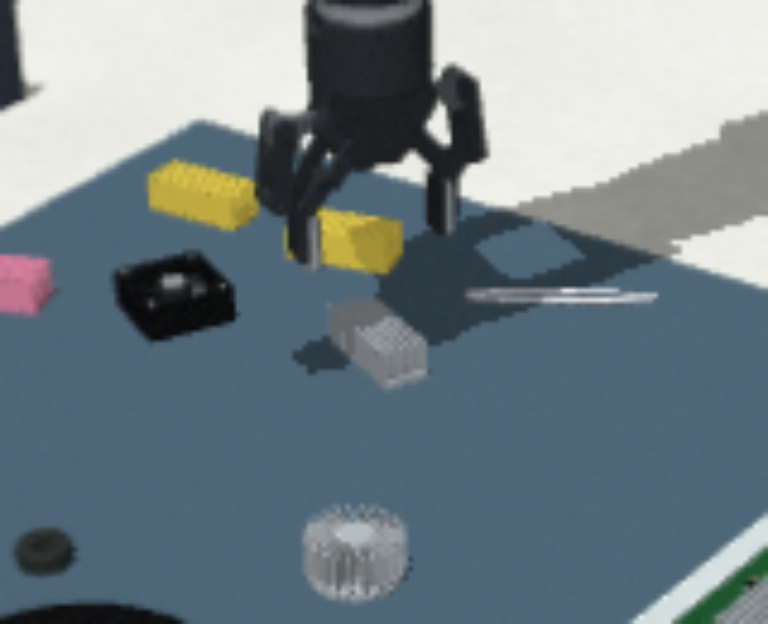

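Three sinks sit on their outlines. Now pick the long one.

```bash
python3 -m inch '[[0,[-0.03,0.06,0.1],[0,0,0.05]],[0,[-0.03,0.06,0.4],[0,0,0.05]],[0,[-0.03,0.06,0.8],[0,0,0.05]],[0,[-0.03,0.06,1.15],[0,0,0.05]],[0,[-0.03,0.06,1.27],[0,0,0.05]],[0,[-0.03,0.06,1.29],[0,0,0.05]],[0,[-0.03,0.06,1.29],[0,0,0.05]],[0.4,[-0.03,0.06,1.29],[0,0,0.05]],[0.8,[-0.03,0.06,1.29],[0,0,0.05]],[1,[-0.03,0.06,1.29],[0,0,0.05]]]'
python3 -m inch '[[1,[0,0,0],[0,0,0]],[1,[0,0,0],[0,0,0]],[1,[0,0,0],[0,0,0]],[1,[0,0,0],[0,0,0]],[1,[0,0,0],[0,0,0]],[1,[0,0,0],[0,0,0]],[1,[0,0,0],[0,0,0]],[1,[0,0,0],[0,0,0]],[1,[0,0,0],[0,0,0]],[1,[0,0,0],[0,0,0]]]'
python3 -m inch '[[1,[0,0,-0.1],[0,0,0]],[1,[0,0,-0.4],[0,0,0]],[1,[0,0,-0.9],[0,0,0]],[1,[0,0,-1.4],[0,0,0]],[1,[0,0,-1.9],[0,0,0]],[1,[0,0,-2.2],[0,0,0]],[1,[0,0,-2.2],[0,0,0]],[1,[0,0,-2.2],[0,0,0]],[1,[0,0,-2.2],[0,0,0]],[1,[0,0,-2.2],[0,0,0]]]'
python3 - <<'E'
from h import *
go(483.2,283.2,114,-95.2)
ov('scene','pics/s14.png',15,37,-3,240,340,110,220,7)
E
```

```text
clock: 32.9
position: [0.4104, -0.2174, 0.0055]
eef_rot: [-3.142, -0.001, -0.432]
contact_force: [-0.7, -0.7, 0.6]
opening: 0.0441
clock: 33.9
position: [0.4106, -0.2175, 0.0056]
eef_rot: [-3.142, -0.001, -0.432]
contact_force: [-0.0, 1.0, 5.0]
opening: 0.029
clock: 34.9
position: [0.4094, -0.2169, 0.1139]
eef_rot: [-3.141, 0.002, -0.432]
contact_force: [0.3, -0.4, 0.4]
opening: 0.0292
pos [ 409.4 -216.9  113.9] rpy [-1.80e+02  1.00e-01 -2.48e+01] -> shift [-2.851e+00 -9.700e+00  8.000e-03] turn [0.009 0.017 8.804]
[287. 172.]
[287. 164.]
```

View pics/s14.png

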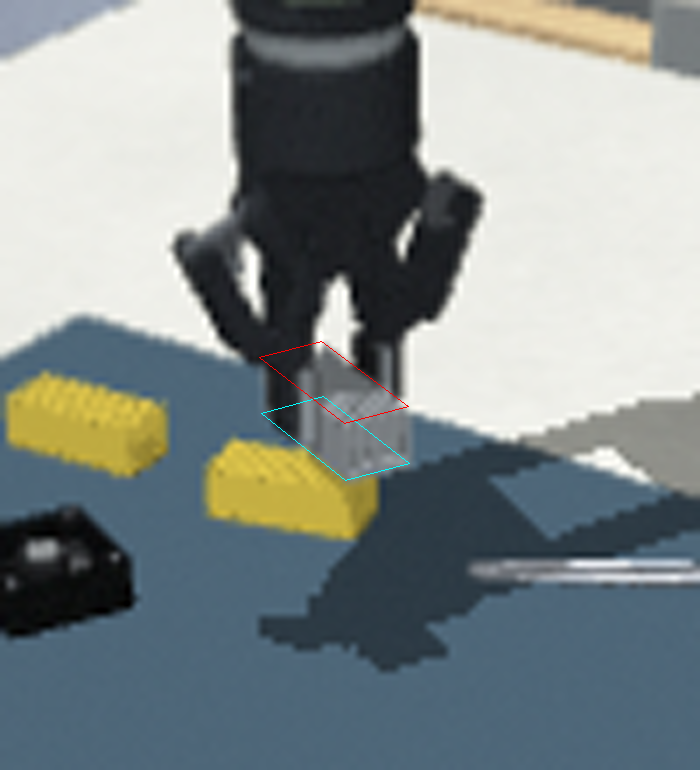

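```bash
python3 -m inch '[[1,[-0.12,-0.4,0],[0,0,0.4]],[1,[-0.32,-1.1,0],[0,0,1]],[1,[-0.56,-1.9,0],[0,0,1.7]],[1,[-0.79,-2.7,0],[0,0,2.5]],[1,[-1.03,-3.5,0],[0,0,3.3]],[1,[-1.26,-4.3,0],[0,0,4.1]],[1,[-1.5,-5.1,0],[0,0,4.9]],[1,[-1.73,-5.9,0],[0,0,5.7]],[1,[-1.97,-6.7,0],[0,0,6.4]],[1,[-2.18,-7.4,0],[0,0,7]]]'
python3 -c "
from h import *
go(483.2,283.2,114,-95.2)"
```

```text
clock: 35.95
position: [0.466, 0.1664, 0.1145]
eef_rot: [3.141, 0.0, -1.412]
contact_force: [0.0, 0.1, -0.3]
opening: 0.0288
pos [466.  166.4 114.5] rpy [180.    0.  -80.9] -> shift [-2.253 -0.708  0.009] turn [ 5.000e-03 -1.000e-03  1.784e+00]
```

```bash
python3 -m inch '[[1,[-0.6,-0.19,0],[0,0,0.6]],[1,[-1.2,-0.38,0],[0,0,1.1]],[1,[-1.8,-0.57,0],[0,0,1.5]],[1,[-2.2,-0.7,0],[0,0,1.78]],[1,[-2.25,-0.71,0],[0,0,1.78]],[1,[-2.25,-0.71,0],[0,0,1.78]],[1,[-2.25,-0.71,0.2],[0,0,1.78]],[1,[-2.25,-0.71,0.5],[0,0,1.78]],[1,[-2.25,-0.71,0.8],[0,0,1.78]],[1,[-2.25,-0.71,0.9],[0,0,1.78]]]'
python3 -c "
from h import *
go(483.2,283.2,45.6,-95.2)"
```

```text
clock: 36.95
position: [0.4818, 0.2792, 0.068]
eef_rot: [3.138, -0.003, -1.659]
contact_force: [-0.1, -0.3, -1.3]
opening: 0.0289
pos [481.8 279.2  68. ] rpy [ 1.798e+02 -1.000e-01 -9.510e+01] -> shift [-0.084 -0.023  0.448] turn [ 0.025 -0.018  0.016]
```

```bash
python3 -m inch '[[1,[-0.08,-0.02,0],[0,0,0.02]],[1,[-0.08,-0.02,0],[0,0,0.02]],[1,[-0.08,-0.02,0.1],[0,0,0.02]],[1,[-0.08,-0.02,0.2],[0,0,0.02]],[1,[-0.08,-0.02,0.3],[0,0,0.02]],[1,[-0.08,-0.02,0.36],[0,0,0.02]],[1,[-0.08,-0.02,0.38],[0,0,0.02]],[1,[-0.08,-0.02,0.39],[0,0,0.02]],[1,[-0.08,-0.02,0.39],[0,0,0.02]],[1,[-0.08,-0.02,0.39],[0,0,0.02]]]'
python3 -c "
from h import *
go(483.2,283.2,45.6,-95.2)
ov('scene','pics/s15.png',15,37,-3.6,390,490,190,300,7)"
```

```text
clock: 37.95
position: [0.4846, 0.2851, 0.0507]
eef_rot: [-3.141, 0.0, -1.661]
contact_force: [-0.3, 0.0, -0.4]
opening: 0.0286
pos [484.6 285.1  50.7] rpy [-180.     0.   -95.2] -> shift [0.04  0.025 0.102] turn [-0.002  0.002  0.004]
[437. 259.]
[438. 251.]
```

View pics/s15.png

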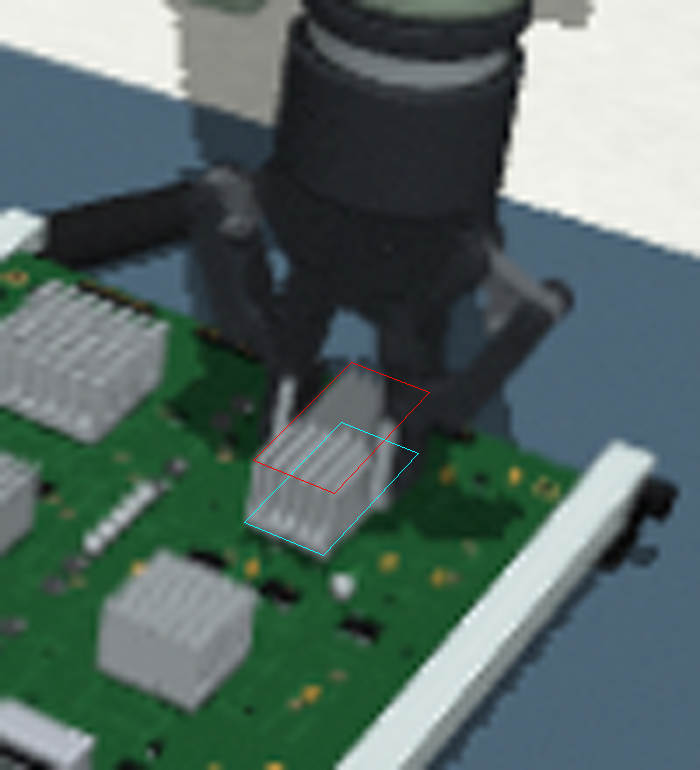

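```bash
python3 -m inch '[[1,[0.03,0.02,0],[0,0,0]],[1,[0.03,0.02,0.02],[0,0,0]],[1,[0.03,0.02,0.04],[0,0,0]],[1,[0.03,0.02,0.06],[0,0,0]],[1,[0.03,0.02,0.07],[0,0,0]],[1,[0.03,0.02,0.08],[0,0,0]],[1,[0.03,0.02,0.09],[0,0,0]],[1,[0.03,0.02,0.1],[0,0,0]],[1,[0.03,0.02,0.105],[0,0,0]],[1,[0.03,0.02,0.105],[0,0,0]]]'
python3 -c "
from h import *
go(483.2,283.2,45.6,-95.2)"
```

```text
clock: 39.0
position: [0.4834, 0.2836, 0.0456]
eef_rot: [-3.141, 0.0, -1.661]
contact_force: [-1.1, -0.3, 3.4]
opening: 0.029
pos [483.4 283.6  45.6] rpy [-180.     0.   -95.2] -> shift [0.009 0.003 0.   ] turn [-0.001  0.002  0.004]
```

```bash
python3 -m inch '[[0.45,[0,0,0],[0,0,0]],[0.45,[0,0,0],[0,0,0]],[0.45,[0,0,0],[0,0,0]],[0.45,[0,0,0],[0,0,0]],[0.45,[0,0,-0.2],[0,0,0]],[0.45,[0,0,-0.6],[0,0,0]],[0.45,[0,0,-1],[0,0,0]],[0.3,[0,0,-1.5],[0,0,0]],[0.1,[0,0,-2],[0,0,0]],[0,[0,0,-2.5],[0,0,0]]]'
python3 -m inch '[[0,[0.5,0,-0.3],[0,0,0]],[0,[1.2,0,-0.5],[0,0,0]],[0,[2,0,-0.5],[0,0,0]],[0,[3,0,-0.5],[0,0,0]],[0,[4,0,-0.5],[0,0,0]],[0,[5,0,-0.5],[0,0,0]],[0,[6,0,-0.5],[0,0,0]],[0,[6.5,0,-0.5],[0,0,0]],[0,[6.5,0,-0.5],[0,0,0]],[0,[6.5,0,-0.5],[0,0,0]]]'
python3 - <<'E'
from h import *
u=np.radians(-5.2);U=np.array([np.cos(u),np.sin(u)]);V=np.array([-U[1],U[0]])
L=(((585.4,169.9),31,31),((473.8,180.1),24,24),((594.8,273.5),18,18),((483.2,283.7),37,15))
for n,(x0,x1,y0,y1) in(('top',(160,255,135,230)),('scene',(340,470,215,310))):
  im=robot.get_image(n)[:,:,::-1];cv2.imwrite(f'pics/fin_{n}.png',im);c=cv2.resize(im[y0:y1,x0:x1],None,fx=6,fy=6,interpolation=cv2.INTER_CUBIC)
  for ctr,h,k in L:
   for z in(42,68):
    P=[np.r_[np.array(ctr)+h*a*U+k*b*V,z]/1000 for a,b in((1,1),(1,-1),(-1,-1),(-1,1))]
    q=(proj(n,P)-[x0,y0]+.5)*6
    cv2.polylines(c,[q.astype(int)],1,(0,0,255) if z==68 else (255,255,0),1)
  cv2.imwrite(f'pics/finz_{n}.png',c)
E
```

```text
clock: 40.0
position: [0.4833, 0.2836, 0.1721]
eef_rot: [-3.141, 0.001, -1.661]
contact_force: [0.5, 0.4, -0.8]
opening: 0.0847
clock: 41.0
position: [0.4541, -0.0402, 0.1958]
eef_rot: [-3.141, 0.001, -1.663]
contact_force: [0.6, 0.6, 0.4]
opening: 0.0856
```

View pics/finz_top.png

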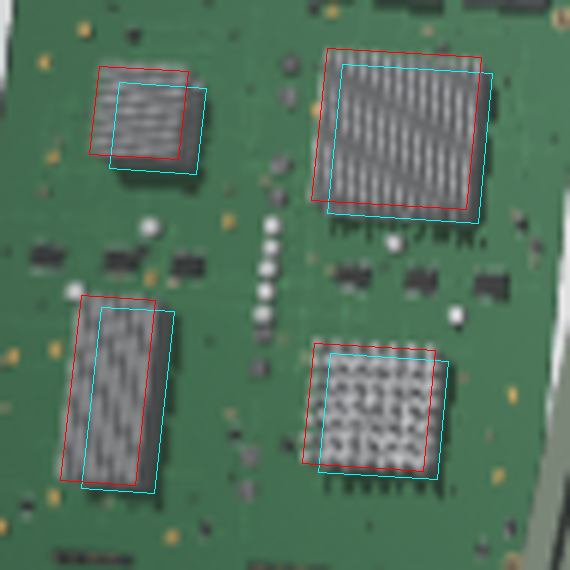

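View pics/finz_scene.png

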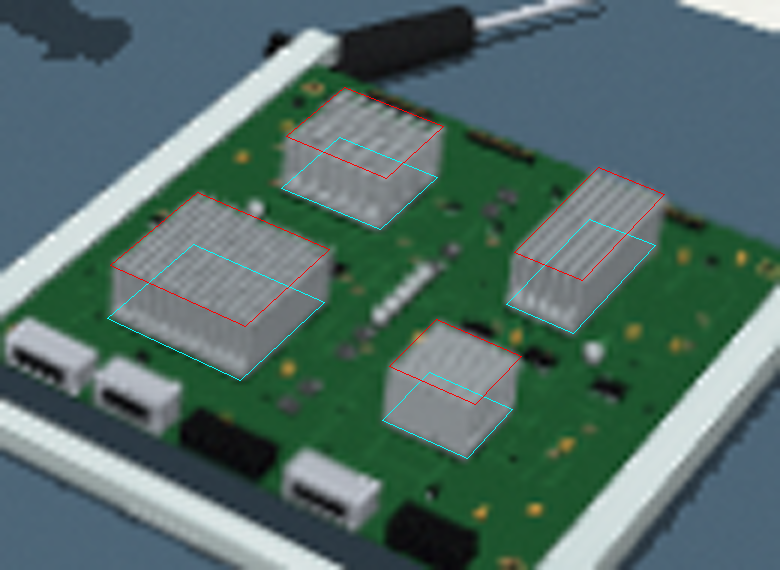

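View pics/fin_scene.png

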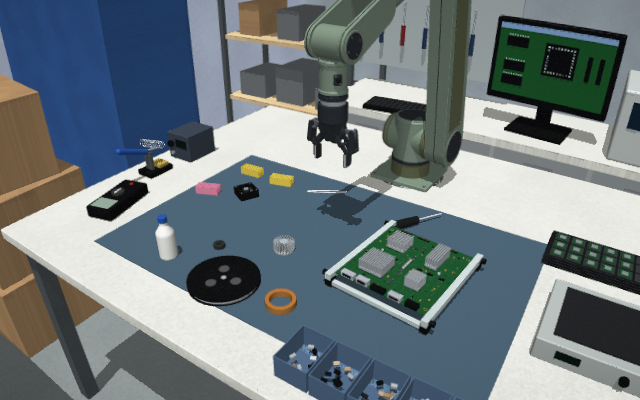

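All four sinks sit within about 1 mm of the planned outlines in both views. The round sink and the fan have not moved.

```bash
python3 -c "
from cell import robot
print(robot.job_done())"
```

```text
the job is handed in; nothing more can be done
None
```

The four heat sinks are on their parts: large, medium and small on their chips, then the long one lengthwise on the transistor row. I handed the job in at about 41 s on the clock. Each sink was lowered until the wrist force showed contact (3 to 6 N), then released, so none was dropped.

- **Position:** In the last top and scene pictures all four lie flat, fins up and square, within about 1 mm of the chip outlines I measured at the start. The large one may be about 1 mm off in y, because the two cameras disagree by 1 to 1.5 mm, which is within their stated calibration.
- **Other items:** The round sink, the fan and the pink and yellow look-alikes are where they were. The arm was clear of everything at hand-in.
- **Failed check:** One automatic outline measurement of the placed large sink came out wrong (72 mm on one side instead of 62), so I discarded it and checked by projecting its outline onto the pictures instead.

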